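# Set out the writing table

## Robot

A 6-joint arm with a two-finger parallel gripper is mounted at the origin on the work surface. World frame = base frame: x ahead of the robot, y to its left, z up, the work surface at z = 0. Lengths are in m, angles in rad, forces in N, time in s.
With the tool pointing down it reaches from about 0.35 to 0.975 m from the base axis. Payload 4.9 kg.
Tool frame: the origin (TCP) lies at the very end of the fingers, on their centre line; the grasp point (between the pads) lies manip.grip_point_offset behind it (manip.grip_point_offset is the distance from the TCP to the grasp point, in m); z points along the fingers, y is the line along which they close (so a half turn about z gives the same grasp; the last joint's range is limited). The gripper opens to 85 mm and grips with 20 to 120 N. Pads are 22 mm wide; open, the fingers measure 114 mm over their backs; the gripper's body (76 mm by 85 mm) begins 54 mm behind the grasp point. The pads swing forward as they close: fully open they stand 13 mm farther back than shut.
Start: joints at [-1.397, 0.053, 1.613, -0, 1.476, -0.119], TCP at [0.18, -0.598, 0.194] pointing down, gripper open.
Joint ranges: [-3.01, 3.01], [-1.01, 2.22], [0.06, 2.58], [-1.02, 4.17], [0.09, 2.62], [-3.14, 3.14]. Speed limits (rad/s): [2.57, 2.57, 3.14, 3.14, 3.14, 3.14].

## Interface

Orientations are given as a unit quaternion [w, x, y, z].
In Python, from plant import manip gives the robot as it stands.
- The arm moves only by the shell command python3 -m crank 'ROWS' [OPENING]. ROWS is JSON, a list of rows, each an object of numbers: "x", "y", "z": the shift along the tool's x, y, z in cm; "turn": the turn about the tool's z in rad. In form: [{"x": .., "y": .., "z": .., "turn": ..}, ...]. A call has 1 to 5 rows; each row shifts and turns the commanded pose from where the row before left it, along the tool's axes as they then stand; what a row does not reach is not made up. A row lasts 1/10 s, in which the tool goes at most 50 mm and 8.59 degrees, less where a joint would pass 70% of its speed; a pose out of reach is approached as far as the arm can. A call with a gripper value outside its range is refused whole. OPENING is the opening in per cent of the stroke, from 0 (shut) to 100 (fully open), set as the call begins (- or left out, the last holds). The fingers move at their own pace and stop on an object; the grip force is fixed at half the most. Time passes only in rows, so rows that do not move let the fingers close. It gives the time, the measured TCP pose, the force, the opening and the grip force at its end, in the units of the state.
- manip.state(): the state, without advancing time (a new reading comes with each control period).
- manip.grab_frame(name): name is "side" or "top"; returns (picture, depth): 400x640x3 uint8, red, green, blue; 400x640 float32, m along the optical axis (not along the pixel's ray), 0 where there is no reading.
- manip.camera_model(name): a dict with "mtx" (3x3 intrinsics, pixels), "world_to_cam" (4x4, takes a point from world to camera coordinates). Camera axes: x right, y down, z forward; pixel columns grow to the right and rows downward; lengths in m; the calibration is good to about 2 mm. A picture is of the moment at which its call begins. camera_model takes no time and is no camera call.
- manip.job_done(): hands the job in; it is judged then, once.
The state is a dict: "time": time; "joint_pos": joint angles; "joint_vel": joint speeds; "joint_efforts": joint torques, N m; "tool_pos": TCP position; "tool_rot": TCP orientation; "contact_force": force on the tool from outside, world axes, zero at the start; "ft_torque": the same for the moment, N m; "gripper_width": opening from 0.0 (shut) to 1.0 (fully open); "grasp_force": force on a finger pad.
Only numpy, scipy, OpenCV 4.12 (cv2) and the standard library are available. Lean on these libraries where they do the work, as an engineer would, in place of code of your own. Each camera call takes 0.05 s, during which the arm holds its last target. There are 200 camera calls.

## Task

Set out this terrace writing table for the day: stand the large hand bell, the small hand bell and the square inkwell, and lay the magnifying glass, each inside its own dark felt silhouette on the wooden boards, matching shape, size and direction (the magnifier's lens on the round part, its handle along the strip, the inkwell square with its silhouette). Never let the bells or the inkwell tip over.

Things in the scene. Friction and masses are not known exactly. Their poses are not given: they have to be found in the camera images.
- large_bell: Larger brass hand bell standing mouth down, 80 mm across the mouth and 145 mm tall, about 0.4 kg. Brass up to 75 mm; above it an upright dark wooden handle, a cylinder 22 mm thick from 83 to 145 mm height, good to grip at about 120 mm. Origin: centre of the underside, z up along the handle; round, so its yaw means nothing.
- small_bell: Smaller brass hand bell standing mouth down, 52 mm across the mouth and 100 mm tall, about 0.16 kg. Brass up to 45 mm; above it an upright dark wooden handle, a cylinder 16 mm thick from 53 to 100 mm height, good to grip at about 78 mm. Origin: centre of the underside, z up along the handle; round, so its yaw means nothing.
- inkwell: Closed square white porcelain inkwell, 46 x 46 mm and 42 mm tall, with a brass cap 28 mm across and 14 mm high on top (56 mm in all), about 0.22 kg. Origin: centre of the underside, x and y square to its sides. Grip across two opposite sides at about 27 mm height.
- magnifier: Hand magnifying glass lying flat, 14 mm thick, 130 mm long, about 0.14 kg: a brass-rimmed lens 57 mm across and a straight dark round wooden handle 14 mm thick. Origin: on the underside below the handle, close to the balance point, 57 mm from the lens centre. Its x axis points along the handle away from the lens: lens centre at x = -57 mm, wooden handle from x = -18 to +45 mm. Grip across the handle (fingers closing along its y) at the origin.
- large_bell_place: Place of the large bell: 108 x 108 mm wooden board fixed on the table, 6 mm thick (its top is at z = 6 mm above its origin, which lies under the middle of the board), with a round dark felt silhouette 96 mm across at its middle.
- small_bell_place: Place of the small bell: 108 x 108 mm wooden board fixed on the table, 6 mm thick (its top is at z = 6 mm above its origin, which lies under the middle of the board), with a round dark felt silhouette 68 mm across at its middle.
- inkwell_place: Place of the inkwell: 108 x 108 mm wooden board fixed on the table, 6 mm thick (its top is at z = 6 mm above its origin, which lies under the middle of the board), with a square dark felt silhouette 62 x 62 mm at its middle; x and y are square to its sides. The inkwell may stand any quarter turn.
- magnifier_place: Place of the magnifier: 160 x 90 mm (x, y) wooden board fixed on the table, 6 mm thick (its top is at z = 6 mm above its origin, which lies under the middle of the board), with a dark felt silhouette of a magnifier along x: a disc 73 mm across with its centre at x = -37 mm, and a strip 30 mm wide for the handle from there to x = +73 mm. The magnifier fits with its lens over the disc and its x axis along this x axis, so that its origin comes to x = +20 mm, y = 0.
Not all that is in view belongs to the job. Leave any red look-alike of the small_bell alone. What is shaped like the inkwell_place but pink is not meant.

How it is judged:
By the outcome, as a careful person would: the job done as asked, in the order asked, and still so for the second after the job is handed in, with the robot touching nothing.
It also fails if it takes over 120 s, if anything falls off the work surface, if the arm or the gripper's body presses on something with over 40 N, if the wrist force passes 120 N, or if a joint passes its speed limit or range.

## Working session

There is one attempt and no reset: what is moved stays moved. The work goes in short steps, Python scripts to look and compute and a shell command to move; the robot and the scene stay as the last step left them, time stands still between calls to the robot, and variables do not carry over. Pictures are saved under pics/ and viewed, at most 14 in all, crops included, and the job is handed in when it is done.

```bash
mkdir -p pics; python3 - <<'E'
from plant import manip
import cv2,numpy as np
print(manip.grip_point_offset, manip.state())
for n in("top","side"):
    im,d=manip.grab_frame(n); cv2.imwrite(f"pics/{n}0.png",im[:,:,::-1]); np.savez(f"{n}0.npz",im=im,d=d)
    print(n,manip.camera_model(n))
E
```

```text
0.0187 {'time': 0.0, 'joint_pos': array([-1.39701632e+00,  5.33479458e-02,  1.61433336e+00, -1.25663479e-05,
        1.47597138e+00, -1.18991767e-01]), 'joint_vel': array([ 1.54193421e-03, -1.15565019e-04,  1.27619998e-04,  5.16170182e-04,
       -1.26830639e-03,  5.55265012e-05]), 'joint_efforts': array([-7.44645058e-04, -3.93681514e+01, -3.70180035e+01, -1.38186451e-04,
        7.00630015e-03, -5.98012520e-06]), 'tool_pos': array([ 0.18025752, -0.59770104,  0.1926451 ]), 'tool_rot': array([-1.02945745e-03,  9.89304093e-01,  1.45864153e-01, -3.44648172e-05]), 'contact_force': array([-0.5249828 ,  0.40563235,  0.21950742]), 'ft_torque': array([-0.00920277,  0.01297752,  0.01122908]), 'grasp_force': 0.0, 'gripper_width': 1.0007701629741148}
top {'mtx': array([[470.76937831,   0.        , 319.93435816],
       [  0.        , 470.76937831, 201.21692254],
       [  0.        ,   0.        ,   1.        ]]), 'world_to_cam': array([[ 1.19972651e-02, -9.99928030e-01,  2.06876776e-05,
        -9.32669543e-03],
       [-9.93110026e-01, -1.19178737e-02, -1.16578045e-01,
         5.03740503e-01],
       [ 1.16569901e-01,  1.37807257e-03, -9.93181534e-01,
         1.16045185e+00],
       [ 0.00000000e+00,  0.00000000e+00,  0.00000000e+00,
         1.00000000e+00]])}
side {'mtx': array([[391.02999488,   0.        , 321.0497643 ],
       [  0.        , 391.02999488, 202.04452313],
       [  0.        ,   0.        ,   1.        ]]), 'world_to_cam': array([[-0.9945533 , -0.10385751,  0.00879497,  0.50110166],
       [-0.06033491,  0.5048551 , -0.86109293,  0.07159086],
       [ 0.08499078, -0.85693345, -0.50837154,  0.77619193],
       [ 0.        ,  0.        ,  0.        ,  1.        ]])}
```

View pics/top0.png

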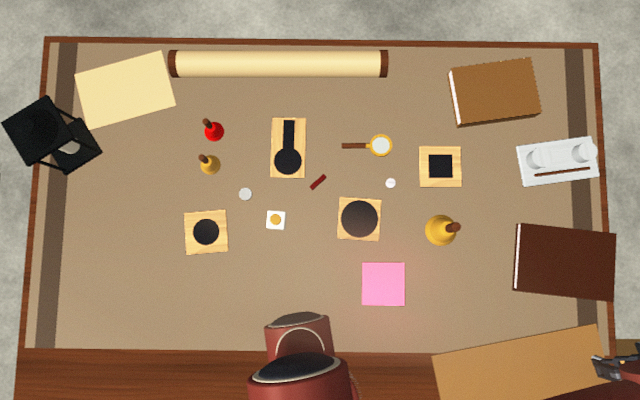

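View pics/side0.png

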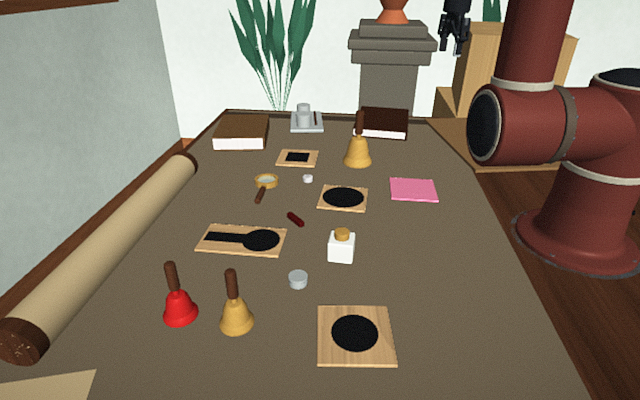

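The top view shows the large bell at (441,231), the inkwell at (276,219) and the magnifier with its lens at (380,145) and handle to the left.
- **Places:** large bell (359,219), small bell (206,232), inkwell (440,166), magnifier (288,150) with its disc toward the robot.
- **Small bell candidates:** (209,165) is brass and (213,130) is red. Brass fits the description.
- **Inkwell place candidates:** (440,166) is wooden with a dark square and (383,284) is plain pink. The wooden one fits.

I'll measure everything and check the candidates in one crop.

```bash
cat > h.py <<'E'
import numpy as np,cv2
from plant import manip
def ray(n,uv,z):
    c=manip.camera_model(n);K=c["mtx"];T=c["world_to_cam"];R=T[:3,:3];o=-R.T@T[:3,3]
    uv=np.atleast_2d(uv).astype(float);d=np.c_[uv,np.ones(len(uv))]@np.linalg.inv(K).T@R
    return (o+d*((z-o[2])/d[:,2])[:,None])[:,:2]
def pix(n,P):
    c=manip.camera_model(n);p=c["world_to_cam"]@np.r_[P,1];q=c["mtx"]@p[:3];return q[:2]/q[2]
def blob(n,mask,z,box):
    x0,y0,x1,y1=box;m=np.zeros_like(mask,np.uint8);m[y0:y1,x0:x1]=mask[y0:y1,x0:x1]
    c=max(cv2.findContours(m,cv2.RETR_EXTERNAL,cv2.CHAIN_APPROX_NONE)[0],key=cv2.contourArea)
    w=(ray(n,c[:,0],z)*1000).astype(np.float32)
    M=cv2.moments(c);cen=ray(n,[M['m10']/M['m00'],M['m01']/M['m00']],z)[0]*1000
    return cen.round(1),[np.round(v,1) for v in cv2.minAreaRect(w)],w
E
python3 - <<'E'
from h import *
f=np.load('top0.npz');im=f['im'];hsv=cv2.cvtColor(im,cv2.COLOR_RGB2HSV);H,S,V=cv2.split(hsv)
dark=V<60
for k,b in dict(large=(336,197,383,242),small=(184,210,229,255),ink=(420,147,462,187),mag=(272,118,306,178)).items():
    c,r,_=blob("top",dark,.0065,b);print(k,'felt',c,r)
wood=(V>160)
for k,b in dict(large=(330,190,390,248),small=(178,204,235,260),ink=(412,140,470,194),mag=(264,112,312,186)).items():
    c,r,_=blob("top",wood,.006,b);print(k,'board',c,r)
c,r,_=blob("top",(V>150),.042,(260,205,292,235));print('inkwell',c,r)
br=(S>110)&(V>60)
c,r,_=blob("top",br&(V>150),.007,(366,130,395,160));print('lens',c,r)
c,r,_=blob("top",br&(V<150),.007,(335,138,368,154));print('handle',c,r)
# bells: handle top & body via side view too
for k,b,h in (('large',(415,205,470,250),.145),('small',(192,148,225,180),.1)):
    c,r,_=blob("top",(S>110)&(V<150)&(H<20),h*.8,b);print(k,'handle',c,r)
    c,r,_=blob("top",(S>120),.01,b);print(k,'all at z=.01',c,r)
    print(hsv[b[1]:b[3]:6,b[0]:b[2]:6].reshape(-1,3)[:3])
s=cv2.imread('pics/side0.png')
t=im[:,:,::-1]
a=cv2.resize(t[110:260,180:330],(400,400));b=cv2.resize(t[130:310,340:475],(300,400))
c=cv2.resize(s[255:345,150:270],(400,300))
o=np.zeros((600,700,3),np.uint8)if 0 else np.hstack([a,b]);cv2.imwrite('pics/crop1.png',o)
E
```

```text
large felt [ 498.8 -112.3] [array([ 496.7, -108. ]), array([77.7, 24. ]), np.float64(82.8)]
small felt [425.3 288.4] [array([426.4, 287.3]), array([61.6, 61.4]), np.float64(2.1)]
ink felt [ 604.  -314.6] [array([ 603.8, -314.6]), array([55.5, 58.4]), np.float64(0.7)]
mag felt [634.8  82.4] [array([649.9,  83.1]), array([141.4,  65.2]), np.float64(1.0)]
large board [ 463.1 -105.3] [array([ 463.7, -105.9]), array([146.7, 152.9]), np.float64(0.7)]
small board [425.1 287.3] [array([425.5, 287.8]), array([140.6, 147.2]), np.float64(0.7)]
ink board [ 601.2 -315.6] [array([ 601.7, -316.1]), array([140. , 152.4]), np.float64(0.7)]
mag board [644.2  83.2] [array([645.1,  83.7]), array([194.8, 123.9]), np.float64(0.8)]
inkwell [455.2 106.8] [array([455.3, 106.9]), array([72.4, 78. ]), np.float64(0.7)]
lens [ 656.6 -158.3] [array([ 656.9, -159. ]), array([59.3, 62.2]), np.float64(45.7)]
handle [655.  -87.3] [array([654. , -89.2]), array([13.3, 60.2]), np.float64(0.7)]
large handle [ 441.4 -309.1] [array([ 443.1, -308.4]), array([65.8, 36.9]), np.float64(29.1)]
large all at z=.01 [ 436.6 -312.8] [array([ 436.6, -310.8]), array([79.4, 80.3]), np.float64(58.3)]
[[ 17  83 178]
 [ 17  85 176]
 [ 17  86 174]]
small handle [592.3 264. ] [array([594.8, 265.8]), array([60.2, 31.8]), np.float64(48.7)]
small all at z=.01 [599.8 285. ] [array([599.9, 284.6]), array([52.7, 55.2]), np.float64(0.7)]
[[ 17  82 172]
 [ 16  85 173]
 [ 16  86 175]]
```

View pics/crop1.png

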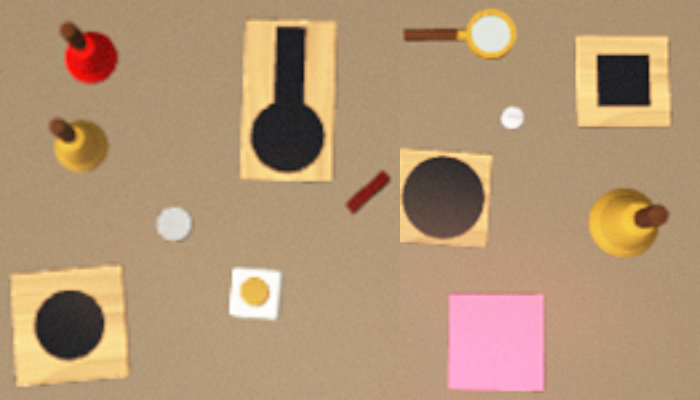

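The crop confirms it: the brass bell at (209,165) is the small bell and the red one is the look-alike. The wooden board with the dark square at (440,166) is the inkwell place and the plain pink square is not. I'll refine the measurements with better thresholds and use depth for the bells.

```bash
python3 - <<'E'
from h import *
f=np.load('top0.npz');im=f['im'];d=f['d'];hsv=cv2.cvtColor(im,cv2.COLOR_RGB2HSV);H,S,V=cv2.split(hsv)
for n,p in dict(wl=(343,203),wi=(425,155),ws=(190,220),wm=(276,125),table=(320,140),fl=(359,219),ink=(270,213)).items(): print(n,hsv[p[1],p[0]],end=' ')
print()
dark=V<115; 
for k,b in dict(large=(336,197,383,242),small=(184,210,229,255),ink=(422,149,458,184),mag=(272,119,305,177)).items():
    c,r,w=blob("top",dark,.0065,b);print(k,'felt',c,r, 'minCirc',cv2.minEnclosingCircle(w))
wood=(V>195)
for k,b in dict(large=(330,190,390,248),small=(178,204,235,260),ink=(412,140,470,194),mag=(264,112,312,186)).items():
    c,r,w=blob("top",wood,.006,b);print(k,'board',c,r)
c,r,_=blob("top",(V>195)&(S<60)|((V>150)&(S>130)),.042,(260,205,292,235));print('inkwell',c,r)
c=manip.camera_model("top");K=c["mtx"];T=c["world_to_cam"];Ti=np.linalg.inv(T)
v,u=np.mgrid[:400,:640];P=np.stack([(u-K[0,2])/K[0,0]*d,(v-K[1,2])/K[1,1]*d,d],-1)@Ti[:3,:3].T+Ti[:3,3]
for k,b,h in (('large',(415,205,470,250),.145),('small',(192,148,225,180),.1)):
    p=P[b[1]:b[3],b[0]:b[2]].reshape(-1,3);
    t=p[(p[:,2]>h-.008)&(p[:,2]<h+.01)]; print(k,'ztop',p[:,2].max(),'top xy',t.mean(0),len(t))
    q=p[(p[:,2]>.008)&(p[:,2]<h*.45)]; print('   body',q.mean(0), q.min(0),q.max(0))
E
```

```text
wl [ 20 114 244] wi [ 20 113 245] ws [ 19 116 240] wm [ 20 119 243] table [ 16  82 172] fl [14 75 75] ink [ 20   6 252] 
large felt [ 463.9 -104.2] [array([ 463.3, -105.3]), array([90. , 89.9]), np.float64(0.7)] minCirc ((464.0703430175781, -104.02657318115234), 46.56135559082031)
small felt [425.6 287.9] [array([425.1, 288.5]), array([62.4, 64.2]), np.float64(46.4)] minCirc ((425.5810852050781, 288.00732421875), 32.763694763183594)
ink felt [ 603.7 -314.2] [array([ 602.5, -314.8]), array([58.1, 59.6]), np.float64(0.7)] minCirc ((603.013427734375, -315.0973815917969), 40.46443176269531)
mag felt [635.5  82.4] [array([648. ,  74.6]), array([ 69. , 142.7]), np.float64(77.5)] minCirc ((649.8078002929688, 82.64131927490234), 71.55171203613281)
large board [ 463.1 -103.4] [array([ 463.4, -103.4]), array([109.5, 109.3]), np.float64(86.6)]
small board [424.7 288.8] [array([425.4, 288.8]), array([109.1, 109.1]), np.float64(5.8)]
ink board [ 602.4 -313.8] [array([ 602.8, -313.8]), array([105.7, 109.9]), np.float64(0.7)]
mag board [647.4  83. ] [array([648.8,  83.1]), array([160. ,  91.4]), np.float64(0.7)]
inkwell [454.9 107.8] [array([455.2, 108. ]), array([47.4, 44.9]), np.float64(0.7)]
large ztop 1.2112646273338659 top xy [ 0.43594174 -0.31005724  0.14405293] 79
   body [ 0.43216524 -0.29822693  0.03191827] [ 0.39026899 -0.34825119  0.00805907] [ 0.47440464 -0.24735368  0.06520491]
small ztop 1.2112646273338659 top xy [0.59887134 0.28423604 0.09897394] 34
   body [0.59461692 0.27874473 0.02637784] [0.57605848 0.25022729 0.00804373] [0.62143183 0.30938265 0.04449253]
```

```bash
python3 -m crank '[{"turn":0.146},{"turn":0.147},{"x":2.5,"y":-2.8},{"x":2.5,"y":-2.8},{"x":2.5,"y":-2.8}]' 100
python3 -m crank '[{"x":2.5,"y":-2.8},{"x":2.5,"y":-2.8},{"x":2.5,"y":-2.8},{"x":2.5,"y":-2.8},{"x":2.5,"y":-2.8}]'
python3 -m crank '[{"x":2.8,"y":-3.2},{"x":2.8,"y":-3.2},{}]'
python3 - <<'E'
from h import *
f=np.load('top0.npz');im=f['im'];hsv=cv2.cvtColor(im,cv2.COLOR_RGB2HSV);H,S,V=cv2.split(hsv)
def yaw(m,z,b,name):
    c,r,w=blob("top",m,z,b);cen=(w.max(0)+w.min(0))/2;half=(w.max(0)-w.min(0))/2
    q=w-cen;out=[]
    for ax in(0,1):
        for s in(1,-1):
            k=(q[:,ax]*s>half[ax]*.75)&(abs(q[:,1-ax])<half[1-ax]*.75)
            p=np.polyfit(q[k,1-ax],q[k,ax],1);out.append(np.degrees(np.arctan(p[0]))*(1 if ax else -1))
    print(name,cen,np.round(out,1),np.mean(out).round(2))
ink=(V>195)&(S<60)|((V>150)&(S>130))
yaw(ink,.042,(260,205,292,235),'inkwell')
for k,b in dict(large=(330,190,390,248),ink=(412,140,470,194),mag=(264,112,312,186)).items(): yaw(V>195,.006,b,k+' board')
yaw(V<115,.006,(422,149,458,184),'ink felt')
n=blob("top",V<115,.006,(272,119,305,177))[2]; s=n[n[:,0]>675]; print('strip edges',[np.median(s[(s[:,1]-82)*g>0,1]) for g in(1,-1)], s[:,0].max())
dd=n[n[:,0]<640]; print('disc',cv2.fitEllipse(dd))
h=blob("top",(S>110)&(V<150),.007,(335,138,368,154))[2];print('handle',h.min(0),h.max(0),cv2.fitLine(h,2,0,.01,.01).ravel())
print(manip.state()['tool_pos'],manip.state()['tool_rot'])
E
```

```text
inkwell [455.13016 107.96006] [-5.  -4.3 -4.2 -2.9] -4.12
large board [ 463.43152  -104.178314] [-3.2 -3.6 -3.6 -3.2] -3.4
ink board [ 602.7942  -314.04486] [ 0.7  0.7 -0.7  1.4] 0.51
mag board [648.65796  82.98728] [-0.8  0.7 -0.5 -0.8] -0.35
ink felt [ 602.6221 -315.1963] [ 0.7  0.7 -0.9 -1.2] -0.16
strip edges [np.float32(93.47552), np.float32(69.764465)] 720.82574
disc ((611.9928588867188, 82.77964782714844), (67.3836898803711, 68.3471908569336), 0.8061780333518982)
handle [ 647.02966 -119.18927] [661.05426 -59.07892] [ 3.6080711e-02 -9.9934888e-01  6.5519928e+02 -8.8488625e+01]
[ 0.18030449 -0.59778313  0.19280766] [-9.08482191e-04  9.89301890e-01  1.45879896e-01 -1.44803323e-05]schema error: expected keys x, y, z, turn
schema error: expected keys x, y, z, turn
schema error: expected keys x, y, z, turn
```

```bash
python3 -m crank '[{"x":0,"y":0,"z":0,"turn":0.146},{"x":0,"y":0,"z":0,"turn":0.147},{"x":2.5,"y":-2.8,"z":0,"turn":0},{"x":2.5,"y":-2.8,"z":0,"turn":0},{"x":2.5,"y":-2.8,"z":0,"turn":0}]' 100
python3 -m crank '[{"x":2.5,"y":-2.8,"z":0,"turn":0},{"x":2.5,"y":-2.8,"z":0,"turn":0},{"x":2.5,"y":-2.8,"z":0,"turn":0},{"x":2.5,"y":-2.8,"z":0,"turn":0},{"x":2.5,"y":-2.8,"z":0,"turn":0}]'
python3 -m crank '[{"x":2.8,"y":-3.2,"z":0,"turn":0},{"x":2.8,"y":-3.2,"z":0,"turn":0},{"x":0,"y":0,"z":0,"turn":0}]'
```

```text
time: 0.6
tool_pos: [0.2558, -0.5131, 0.1932]
tool_rot: [-0.001, 1.0, -0.001, -0.0]
contact_force: [0.2, 0.1, 0.5]
gripper_width: 1.0
grasp_force: 0.0
time: 1.1
tool_pos: [0.3811, -0.3729, 0.1934]
tool_rot: [-0.0, 1.0, -0.0, -0.0]
contact_force: [0.1, -0.2, 0.1]
gripper_width: 0.999
grasp_force: 0.0
time: 1.4
tool_pos: [0.4386, -0.3068, 0.1934]
tool_rot: [-0.001, 1.0, 0.003, 0.0]
contact_force: [-0.4, 0.0, -0.2]
gripper_width: 1.001
grasp_force: 0.0
```

```bash
python3 -m crank '[{"x":-0.2,"y":0.35,"z":0,"turn":0},{"x":0,"y":0,"z":2.5,"turn":0},{"x":0,"y":0,"z":2.5,"turn":0},{"x":0,"y":0,"z":0,"turn":0}]'; python3 - <<'E'
from h import *
im,d=manip.grab_frame("side");cv2.imwrite('pics/s1.png',cv2.resize(im[60:190,280:440],(800,600))[:,:,::-1])
E
```

```text
time: 1.8
tool_pos: [0.4312, -0.3132, 0.1394]
tool_rot: [-0.003, 1.0, -0.001, -0.003]
contact_force: [-0.1, 0.7, 0.4]
gripper_width: 1.0
grasp_force: 0.0
```

View pics/s1.png

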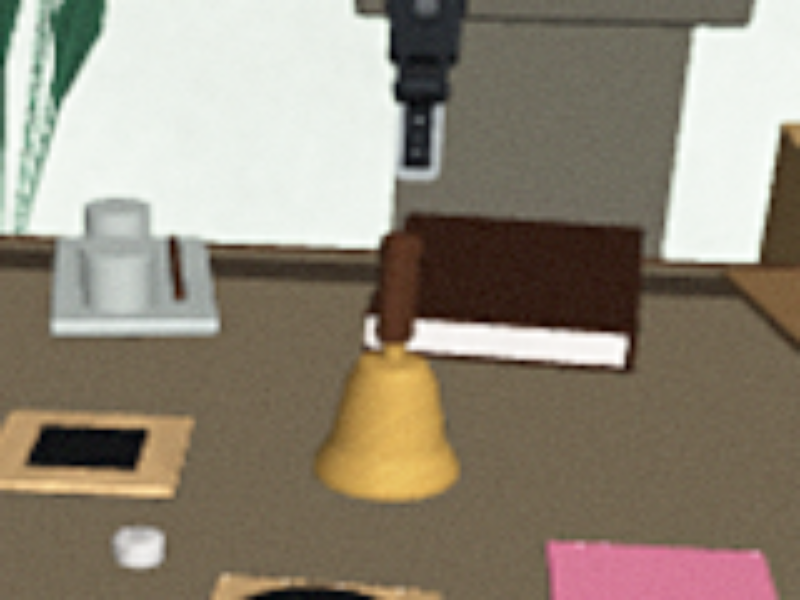

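```bash
python3 -m crank '[{"x":0,"y":0,"z":0,"turn":0}]'; python3 - <<'E'
from h import *
p=manip.state()['tool_pos'];print(p)
for P in (p,p+[0,0,.013],[.436,-.310,.145],[.436,-.310,0.]): 
    q=pix("side",P);print(np.round(q,1),((q-[280,60])*[5,600/130]).round(0))
im,d=manip.grab_frame("top");b=(400,180,490,250);cv2.imwrite('pics/t1.png',cv2.resize(im[180:250,400:490],(720,560))[:,:,::-1])
for P in (p,[.436,-.310,.145]): print(np.round((pix("top",P)-[400,180])*8))
E
```

```text
time: 1.95
tool_pos: [0.4342, -0.3152, 0.1449]
tool_rot: [0.0, 1.0, -0.001, 0.0]
contact_force: [-1.0, 0.2, 0.5]
gripper_width: 0.997
grasp_force: 0.0
[ 0.43418227 -0.31517544  0.14487575]
[361.1 109.7] [405. 229.]
[361.4 104.7] [407. 206.]
[360.3 110.2] [402. 232.]
[357.2 161.7] [386. 470.]
[458. 380.]
[439. 373.]
```

View pics/t1.png

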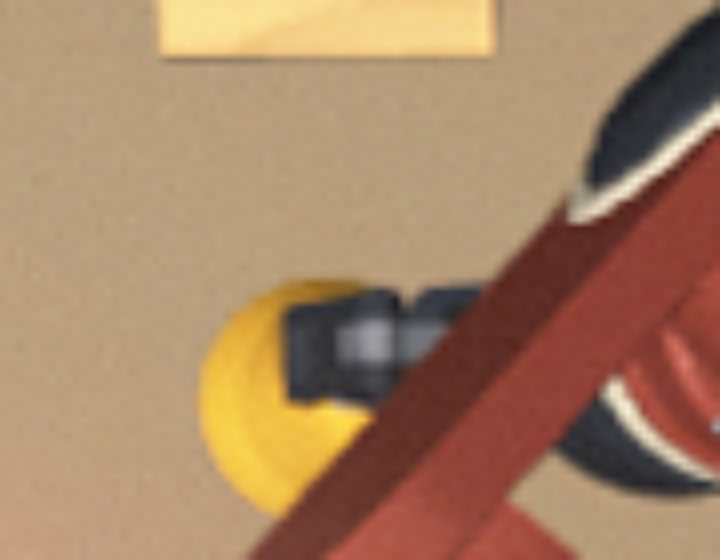

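```bash
python3 -m crank '[{"x":0.2,"y":-0.4,"z":0,"turn":0},{"x":0,"y":0,"z":2.2,"turn":0},{"x":0,"y":0,"z":2.2,"turn":0},{"x":0,"y":0,"z":0,"turn":0},{"x":0,"y":0,"z":0,"turn":0}]'; python3 - <<'E'
from h import *
im,d=manip.grab_frame("side");cv2.imwrite('pics/s2.png',cv2.resize(im[60:190,280:440],(800,600))[:,:,::-1]);print(manip.state()['tool_pos'])
E
```

```text
time: 2.5
tool_pos: [0.4367, -0.31, 0.1007]
tool_rot: [0.0, 1.0, -0.0, 0.0]
contact_force: [-0.0, 0.4, 0.6]
gripper_width: 1.0
grasp_force: 0.0
[ 0.43721111 -0.3104635   0.10148247]
```

View pics/s2.png

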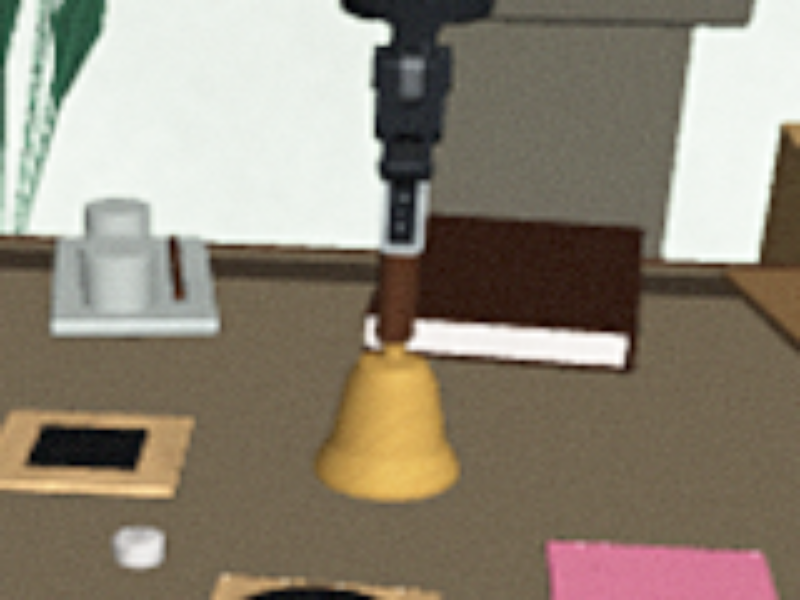

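The pads straddle the upper handle at (403,220) in the crop and are centred on it, so I'll grip and lift.

```bash
python3 -m crank '[{"x":0,"y":0,"z":0,"turn":0},{"x":0,"y":0,"z":0,"turn":0},{"x":0,"y":0,"z":0,"turn":0},{"x":0,"y":0,"z":0,"turn":0},{"x":0,"y":0,"z":0,"turn":0}]' 0
python3 -m crank '[{"x":0,"y":0,"z":0,"turn":0},{"x":0,"y":0,"z":0,"turn":0},{"x":0,"y":0,"z":0,"turn":0},{"x":0,"y":0,"z":-1.5,"turn":0},{"x":0,"y":0,"z":-1.5,"turn":0}]'
```

```text
time: 3.05
tool_pos: [0.4368, -0.3106, 0.1006]
tool_rot: [0.001, 1.0, -0.0, 0.0]
contact_force: [-0.2, -1.2, 1.4]
gripper_width: 0.218
grasp_force: 58.6
time: 3.55
tool_pos: [0.4353, -0.3085, 0.1289]
tool_rot: [-0.002, 1.0, -0.0, -0.002]
contact_force: [0.5, -0.1, -2.6]
gripper_width: 0.215
grasp_force: 59.0
```

```bash
python3 -m crank '[{"x":0.3,"y":-2.3,"z":0,"turn":0},{"x":0.4,"y":-2.3,"z":0,"turn":0},{"x":0.3,"y":-2.3,"z":0,"turn":0},{"x":0.3,"y":-2.3,"z":0,"turn":0},{"x":0.3,"y":-2.3,"z":0,"turn":0}]'
python3 -m crank '[{"x":0.3,"y":-2.3,"z":0,"turn":0},{"x":0.3,"y":-2.3,"z":0,"turn":0},{"x":0.3,"y":-2.3,"z":0,"turn":0},{"x":0.2,"y":-2.3,"z":0,"turn":0},{"x":0,"y":0,"z":0,"turn":0}]'
python3 -m crank '[{"x":0,"y":0,"z":0,"turn":0},{"x":0,"y":0,"z":0,"turn":0}]'
python3 - <<'E'
from h import *
im,d=manip.grab_frame("side");cv2.imwrite('pics/s3.png',cv2.resize(im[120:240,270:430],(800,600))[:,:,::-1]);print(manip.state()['tool_pos'])
im,d=manip.grab_frame("top");hsv=cv2.cvtColor(im,cv2.COLOR_RGB2HSV);H,S,V=cv2.split(hsv)
E
```

```text
time: 4.05
tool_pos: [0.4523, -0.1936, 0.1303]
tool_rot: [-0.0, 1.0, -0.0, -0.0]
contact_force: [0.3, 0.3, -3.5]
gripper_width: 0.22
grasp_force: 59.0
time: 4.55
tool_pos: [0.4633, -0.1003, 0.1302]
tool_rot: [-0.001, 1.0, 0.001, -0.0]
contact_force: [-0.6, -1.4, -2.7]
gripper_width: 0.216
grasp_force: 59.1
time: 4.75
tool_pos: [0.4634, -0.1033, 0.1302]
tool_rot: [0.0, 1.0, -0.0, -0.0]
contact_force: [0.2, -0.2, -3.8]
gripper_width: 0.215
grasp_force: 59.1
[ 0.46341536 -0.10351152  0.13010782]
```

View pics/s3.png

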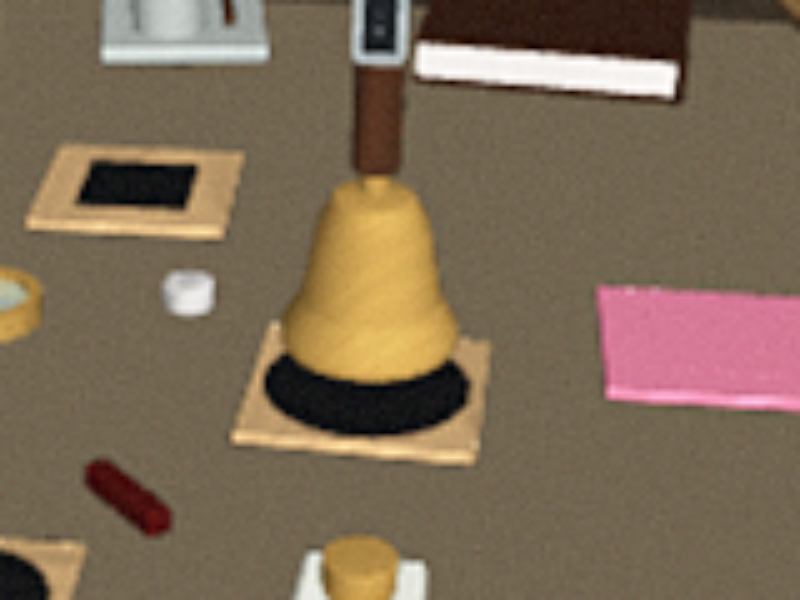

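The large bell hangs upright over its silhouette: bell at (372,300), felt at (367,390). I'll lower it 23 mm and release.

```bash
python3 -m crank '[{"x":0,"y":0,"z":1.2,"turn":0},{"x":0,"y":0,"z":0.8,"turn":0},{"x":0,"y":0,"z":0.2,"turn":0},{"x":0,"y":0,"z":0,"turn":0},{"x":0,"y":0,"z":0,"turn":0}]'
python3 -m crank '[{"x":0,"y":0,"z":0.1,"turn":0},{"x":0,"y":0,"z":0,"turn":0},{"x":0,"y":0,"z":0,"turn":0}]'
```

```text
time: 5.35
tool_pos: [0.4633, -0.1029, 0.1076]
tool_rot: [-0.0, 1.0, -0.0, -0.0]
contact_force: [0.8, -0.6, -3.7]
gripper_width: 0.213
grasp_force: 59.1
time: 5.65
tool_pos: [0.4635, -0.1029, 0.1069]
tool_rot: [-0.0, 1.0, -0.0, 0.0]
contact_force: [0.1, 0.3, -3.3]
gripper_width: 0.213
grasp_force: 59.1
```

```bash
python3 -m crank '[{"x":0,"y":0,"z":0.1,"turn":0},{"x":0,"y":0,"z":0,"turn":0}]'
python3 -m crank '[{"x":0,"y":0,"z":0,"turn":0},{"x":0,"y":0,"z":0,"turn":0},{"x":0,"y":0,"z":0,"turn":0},{"x":0,"y":0,"z":0,"turn":0},{"x":0,"y":0,"z":0,"turn":0}]' 100
python3 -m crank '[{"x":0,"y":0,"z":0,"turn":0},{"x":0,"y":0,"z":-2,"turn":0},{"x":0,"y":0,"z":-3.5,"turn":0},{"x":0,"y":0,"z":-3.5,"turn":0},{"x":1.1,"y":-3.2,"z":0,"turn":0}]'
python3 -m crank '[{"x":1.1,"y":-3.2,"z":0,"turn":0},{"x":1.1,"y":-3.2,"z":0,"turn":0},{"x":1.1,"y":-3.2,"z":0,"turn":0},{"x":1.1,"y":-3.2,"z":0,"turn":0},{"x":1.1,"y":-3.2,"z":0,"turn":0}]'
python3 -m crank '[{"x":1.1,"y":-3.2,"z":0,"turn":0},{"x":1.1,"y":-3.2,"z":0,"turn":0},{"x":1.1,"y":-3.2,"z":0,"turn":0},{"x":1.1,"y":-3.2,"z":0,"turn":0},{"x":1.1,"y":-3.2,"z":0,"turn":0}]'
python3 -m crank '[{"x":1.4,"y":-3.5,"z":0,"turn":0},{"x":0,"y":0,"z":0,"turn":0},{"x":0,"y":0,"z":0,"turn":0},{"x":0,"y":0,"z":0,"turn":0}]'
python3 - <<'E'
from h import *
f=np.load('side0.npz');im=f['im'];H,S,V=cv2.split(cv2.cvtColor(im,cv2.COLOR_RGB2HSV))
i2,_=manip.grab_frame("side")
# side handle-top check for small bell
m=(V<110)&(S>90);c,r,w=blob("side",m,.077,(222,262,245,308));print('side handle',c)
print('pred pix',pix("side",[.599,.2845,.077]),pix("side",[.599,.2845,0]))
mm=np.zeros((400,640),np.uint8);mm[262:308,222:245]=m[262:308,222:245];print(np.argwhere(mm).mean(0)[::-1])
E
```

```text
time: 5.85
tool_pos: [0.4639, -0.1031, 0.1065]
tool_rot: [0.0, 1.0, -0.0, 0.001]
contact_force: [-0.5, 0.0, -0.5]
gripper_width: 0.215
grasp_force: 59.5
time: 6.35
tool_pos: [0.4636, -0.103, 0.1061]
tool_rot: [0.0, 1.0, -0.0, 0.0]
contact_force: [0.3, 0.1, -0.1]
gripper_width: 0.995
grasp_force: 0.0
time: 6.85
tool_pos: [0.4775, -0.0737, 0.2024]
tool_rot: [0.002, 1.0, -0.002, 0.005]
contact_force: [1.2, 0.3, 1.3]
gripper_width: 1.0
grasp_force: 0.0
time: 7.35
tool_pos: [0.5298, 0.0904, 0.1959]
tool_rot: [0.0, 1.0, -0.0, 0.0]
contact_force: [0.0, -0.6, 0.7]
gripper_width: 0.997
grasp_force: 0.0
time: 7.85
tool_pos: [0.5849, 0.2505, 0.1957]
tool_rot: [0.0, 1.0, -0.0, -0.0]
contact_force: [-0.3, -0.4, 0.3]
gripper_width: 0.999
grasp_force: 0.0
time: 8.25
tool_pos: [0.5984, 0.2834, 0.1957]
tool_rot: [0.0, 1.0, -0.0, -0.0]
contact_force: [0.8, 0.4, -0.6]
gripper_width: 1.002
grasp_force: 0.0
side handle [600.5 285.1]
pred pix [232.29898003 283.08575382] [237.80092241 322.09558833]
[231.14971751 283.78248588]
```

```bash
python3 -m crank '[{"x":0.1,"y":-0.1,"z":3.5,"turn":0},{"x":0,"y":0,"z":3.5,"turn":0},{"x":0,"y":0,"z":3.5,"turn":0},{"x":0,"y":0,"z":3.1,"turn":0},{"x":0,"y":0,"z":0,"turn":0}]'
python3 -m crank '[{"x":0,"y":0,"z":0,"turn":0},{"x":0,"y":0,"z":0,"turn":0}]'; python3 - <<'E'
from h import *
im,d=manip.grab_frame("side");cv2.imwrite('pics/s4.png',cv2.resize(im[220:345,140:300],(800,600))[:,:,::-1]);print(manip.state()['tool_pos'])
E
```

```text
time: 8.8
tool_pos: [0.5953, 0.2825, 0.0541]
tool_rot: [0.002, 1.0, -0.001, -0.005]
contact_force: [-0.4, -0.2, -1.2]
gripper_width: 1.0
grasp_force: 0.0
time: 9.0
tool_pos: [0.6014, 0.2852, 0.063]
tool_rot: [-0.001, 1.0, -0.0, 0.002]
contact_force: [0.0, -0.2, 0.4]
gripper_width: 1.0
grasp_force: 0.0
[0.60154394 0.28541496 0.06326357]
```

View pics/s4.png

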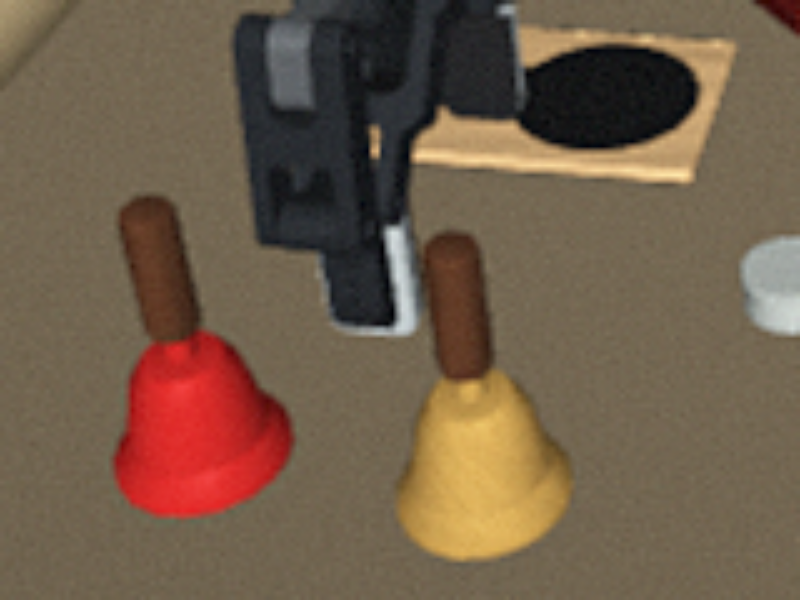

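```bash
python3 -m crank '[{"x":0,"y":0,"z":0,"turn":0}]'; python3 - <<'E'
from h import *
p=manip.state()['tool_pos'];print(p)
f=lambda P:((pix("side",P)-[140,220])*[5,4.8]).round()
for P in (p,p+[0,.0425,.013],p+[0,-.0425,.013],[.600,.285,.1],[.600,.285,.055],[.6,.285,0]): print(f(P))
im,d=manip.grab_frame("side");cv2.imwrite('pics/s5.png',cv2.resize(im[220:345,140:300],(800,600))[:,:,::-1]);print(manip.state()['tool_pos'])
E
```

```text
time: 9.15
tool_pos: [0.6012, 0.2855, 0.0627]
tool_rot: [-0.001, 1.0, -0.0, 0.002]
contact_force: [0.2, -0.3, 0.4]
gripper_width: 0.998
grasp_force: 0.0
[0.60117334 0.28547536 0.06267115]
[458. 341.]
[404. 416.]
[497. 214.]
[448. 242.]
[466. 360.]
[485. 491.]
[0.60083115 0.28543883 0.06215482]
```

View pics/s5.png

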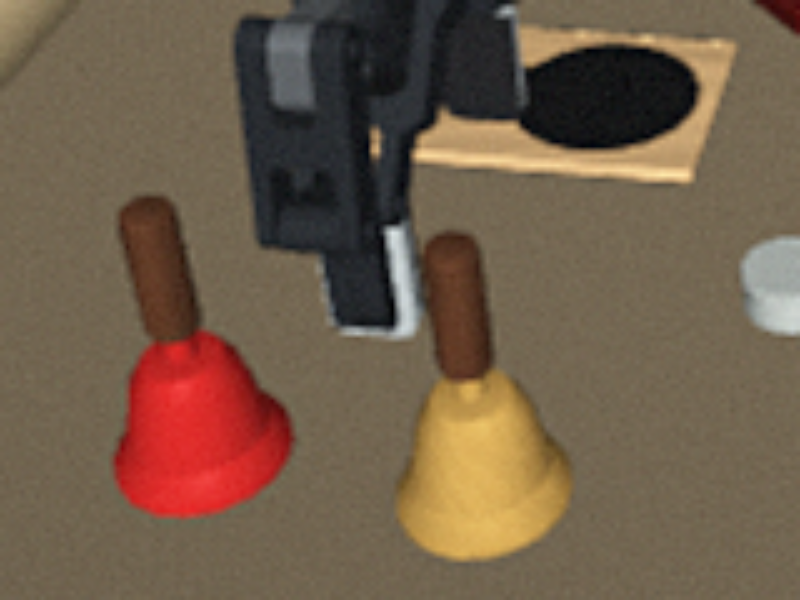

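```bash
python3 - <<'E'
from h import *
im,d=manip.grab_frame("side");c=manip.camera_model("side");K=c["mtx"];Ti=np.linalg.inv(c["world_to_cam"])
def P(u,v): 
    z=d[v,u];return (Ti@[(u-K[0,2])/K[0,0]*z,(v-K[1,2])/K[1,1]*z,z,1])[:3].round(4)
for cr in ((360,290),(370,318),(360,318),(300,200),(300,240),(410,290),(490,100),(455,110),(460,245),(460,350)):
    u,v=int(140+cr[0]/5),int(220+cr[1]/4.8);print(cr,P(u,v))
p=manip.state();print(p['tool_pos'],p['gripper_width'])
E
```

```text
(360, 290) [0.6    0.3421 0.1338]
(370, 318) [0.5991 0.3415 0.1238]
(360, 318) [0.6024 0.3398 0.1219]
(300, 200) [0.6072 0.3485 0.1671]
(300, 240) [0.6029 0.3608 0.1647]
(410, 290) [0.5903 0.336  0.1293]
(490, 100) [0.5981 0.2444 0.1219]
(455, 110) [0.6089 0.2439 0.1171]
(460, 245) [0.5969 0.2849 0.0994]
(460, 350) [0.5981 0.2923 0.0678]
[0.60050984 0.28536608 0.06163197] 1.0012709645212117
```

```bash
python3 -m crank '[{"x":0,"y":0,"z":0,"turn":0},{"x":0,"y":0,"z":0,"turn":0},{"x":0,"y":0,"z":0,"turn":0}]';python3 - <<'E'
from h import *
c=manip.camera_model("side");K=c["mtx"];Ti=np.linalg.inv(c["world_to_cam"])
def cloud(d):
    v,u=np.mgrid[:400,:640];return np.stack([(u-K[0,2])/K[0,0]*d,(v-K[1,2])/K[1,1]*d,d],-1)@Ti[:3,:3].T+Ti[:3,3]
def tip(d,p):
    P=cloud(d)[d>0];m=(abs(P[:,0]-p[0])<.03)&(abs(P[:,1]-p[1])<.09)&(P[:,2]>p[2]-.03)&(P[:,2]<p[2]+.15);return np.sort(P[m][:,2])[[0,5,20,50]].round(4)
print('start',tip(np.load('side0.npz')['d'],[.18,-.598,.194]))
im,d=manip.grab_frame("side");s=manip.state();print(s['tool_pos'],s['joint_pos'])
P=cloud(d);P=P[d>0];m=(abs(P[:,0]-.6)<.03)&(abs(P[:,1]-.34)<.02)&(P[:,2]>.03)&(P[:,2]<.3);print(np.sort(P[m][:,2])[[0,5,20,50]],m.sum())
E
```

```text
time: 9.55
tool_pos: [0.5995, 0.2851, 0.0599]
tool_rot: [0.0, 1.0, -0.0, -0.0]
contact_force: [0.1, -0.5, -0.1]
gripper_width: 1.001
grasp_force: 0.0
start [0.2409 0.2417 0.2444 0.2503]
[0.59952275 0.28503668 0.05984868] [ 3.31805837e-01  2.52543723e-01  1.62269924e+00 -1.83210259e-05
  1.26646169e+00  1.90274819e+00]
[0.10917068 0.11026175 0.11330119 0.11830274] 3547
```

The side depth image puts the open finger tips about 48 mm above the reported TCP. This holds at the start pose too, where 13 mm was expected. So the fingers really sit about 35 mm higher than reported, and I'll go 34 mm lower here.

```bash
python3 -m crank '[{"x":0,"y":0,"z":1.2,"turn":0},{"x":0,"y":0,"z":1.2,"turn":0},{"x":0,"y":0,"z":1.0,"turn":0},{"x":0,"y":0,"z":0,"turn":0},{"x":0,"y":0,"z":0,"turn":0}]'
python3 -m crank '[{"x":0,"y":0,"z":0,"turn":0},{"x":0,"y":0,"z":0,"turn":0}]'; python3 - <<'E'
from h import *
im,d=manip.grab_frame("side");cv2.imwrite('pics/s6.png',cv2.resize(im[220:345,140:300],(800,600))[:,:,::-1]);print(manip.state()['tool_pos'])
E
```

```text
time: 10.1
tool_pos: [0.599, 0.2849, 0.0249]
tool_rot: [0.0, 1.0, -0.0, -0.001]
contact_force: [-0.1, 0.7, 0.1]
gripper_width: 0.996
grasp_force: 0.0
time: 10.3
tool_pos: [0.6001, 0.2853, 0.0267]
tool_rot: [-0.0, 1.0, -0.0, 0.001]
contact_force: [-0.8, -0.6, 0.8]
gripper_width: 1.001
grasp_force: 0.0
[0.6001196  0.28521051 0.02667695]
```

View pics/s6.png

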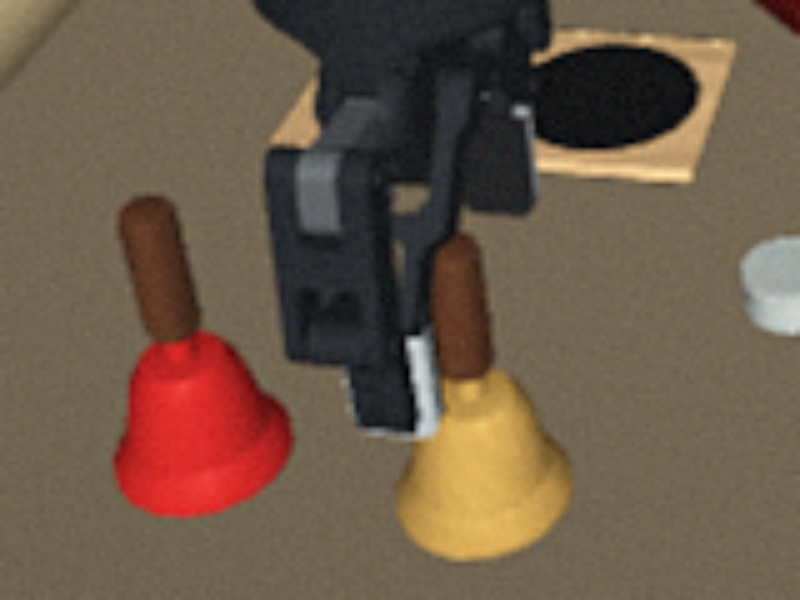

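The pads now straddle the small bell's handle (near pad at (395,385)), clear of the red bell, so I'll grip and move.

```bash
python3 -m crank '[{"x":0,"y":0,"z":0,"turn":0},{"x":0,"y":0,"z":0,"turn":0},{"x":0,"y":0,"z":0,"turn":0},{"x":0,"y":0,"z":0,"turn":0},{"x":0,"y":0,"z":0,"turn":0}]' 0
python3 -m crank '[{"x":0,"y":0,"z":0,"turn":0},{"x":0,"y":0,"z":0,"turn":0},{"x":0,"y":0,"z":0,"turn":0},{"x":0,"y":0,"z":-1.5,"turn":0},{"x":0,"y":0,"z":-1.5,"turn":0}]'
python3 -m crank '[{"x":-2.2,"y":0,"z":0,"turn":0},{"x":-2.2,"y":0,"z":0,"turn":0},{"x":-2.2,"y":0,"z":0,"turn":0},{"x":-2.2,"y":0,"z":0,"turn":0},{"x":-2.2,"y":-0.3,"z":0,"turn":0}]'
python3 -m crank '[{"x":-2.2,"y":0,"z":0,"turn":0},{"x":-2.2,"y":0,"z":0,"turn":0},{"x":-2.0,"y":0,"z":0,"turn":0},{"x":0,"y":0,"z":0,"turn":0},{"x":0,"y":0,"z":0,"turn":0}]'
python3 -m crank '[{"x":0,"y":0,"z":0,"turn":0},{"x":0,"y":0,"z":0,"turn":0},{"x":0,"y":0,"z":0,"turn":0}]'
python3 - <<'E'
from h import *
im,d=manip.grab_frame("side");cv2.imwrite('pics/s7.png',cv2.resize(im[250:380,280:440],(800,600))[:,:,::-1]);print(manip.state()['tool_pos'])
E
```

```text
time: 10.85
tool_pos: [0.5995, 0.285, 0.0258]
tool_rot: [0.0, 1.0, -0.0, -0.0]
contact_force: [0.7, -0.6, -1.5]
gripper_width: 0.171
grasp_force: 58.4
time: 11.35
tool_pos: [0.599, 0.2849, 0.0562]
tool_rot: [0.0, 1.0, -0.0, -0.001]
contact_force: [-0.2, 1.0, -1.8]
gripper_width: 0.171
grasp_force: 58.4
time: 11.85
tool_pos: [0.4895, 0.2882, 0.0577]
tool_rot: [-0.0, 1.0, -0.0, 0.001]
contact_force: [-0.7, 1.2, -1.5]
gripper_width: 0.173
grasp_force: 58.5
time: 12.35
tool_pos: [0.4265, 0.2885, 0.0574]
tool_rot: [-0.001, 1.0, 0.0, 0.001]
contact_force: [-0.4, -0.0, -2.3]
gripper_width: 0.173
grasp_force: 58.6
time: 12.65
tool_pos: [0.4262, 0.288, 0.0561]
tool_rot: [-0.0, 1.0, -0.0, 0.0]
contact_force: [-0.4, -0.2, -1.4]
gripper_width: 0.173
grasp_force: 58.6
[0.4260657  0.28799762 0.05592962]
```

View pics/s7.png

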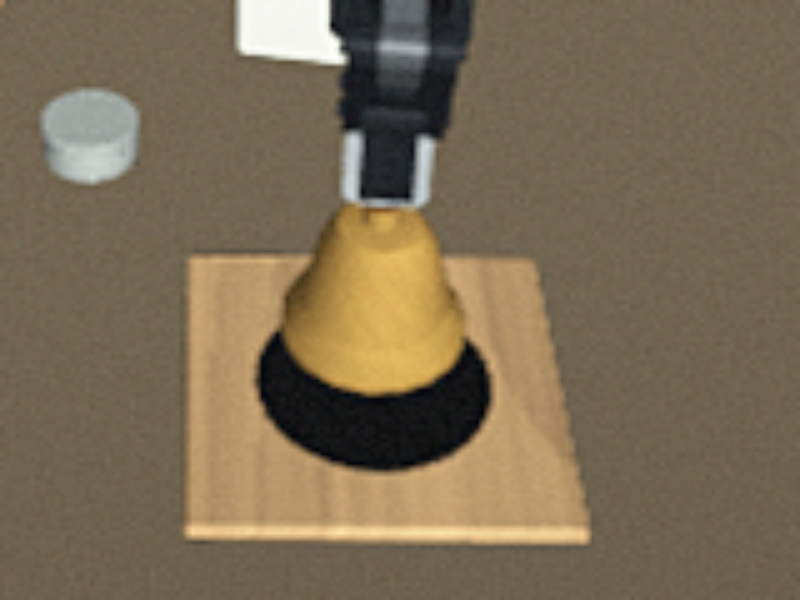

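The small bell is upright over its silhouette, with the bell at (375,310) and the felt centred near (375,385).

```bash
python3 -m crank '[{"x":0,"y":0,"z":1.2,"turn":0},{"x":0,"y":0,"z":0.8,"turn":0},{"x":0,"y":0,"z":0.3,"turn":0},{"x":0,"y":0,"z":0,"turn":0},{"x":0,"y":0,"z":0,"turn":0}]'
python3 -m crank '[{"x":0,"y":0,"z":0.1,"turn":0},{"x":0,"y":0,"z":0,"turn":0},{"x":0,"y":0,"z":0,"turn":0}]'
```

```text
time: 13.2
tool_pos: [0.4253, 0.2879, 0.0323]
tool_rot: [0.0, 1.0, -0.0, -0.0]
contact_force: [-0.2, -0.6, -1.7]
gripper_width: 0.168
grasp_force: 59.0
time: 13.5
tool_pos: [0.4255, 0.2881, 0.0318]
tool_rot: [-0.0, 1.0, -0.0, -0.0]
contact_force: [-0.0, 0.0, -1.7]
gripper_width: 0.173
grasp_force: 59.0
```

```bash
python3 -m crank '[{"x":0,"y":0,"z":0.1,"turn":0},{"x":0,"y":0,"z":0,"turn":0},{"x":0,"y":0,"z":0,"turn":0}]'
python3 -m crank '[{"x":0,"y":0,"z":0,"turn":0},{"x":0,"y":0,"z":0,"turn":0},{"x":0,"y":0,"z":0,"turn":0},{"x":0,"y":0,"z":0,"turn":0},{"x":0,"y":0,"z":0,"turn":0}]' 100
python3 -m crank '[{"x":0,"y":0,"z":0,"turn":0},{"x":0,"y":0,"z":-2,"turn":0},{"x":0,"y":0,"z":-4,"turn":0},{"x":0,"y":0,"z":-4,"turn":0},{"x":0.5,"y":3,"z":0,"turn":0}]'
python3 -m crank '[{"x":0.5,"y":3,"z":0,"turn":0},{"x":0.5,"y":3,"z":0,"turn":0},{"x":0.5,"y":3,"z":0,"turn":0},{"x":0.5,"y":3,"z":0,"turn":0},{"x":0.5,"y":3,"z":0,"turn":0}]'
python3 -m crank '[{"x":0,"y":0,"z":4,"turn":0.07},{"x":0,"y":0,"z":0,"turn":0},{"x":0,"y":0,"z":0,"turn":0},{"x":0,"y":0,"z":0,"turn":0}]'
python3 - <<'E'
from h import *
f=np.load('side0.npz');im=f['im'];H,S,V=cv2.split(cv2.cvtColor(im,cv2.COLOR_RGB2HSV))
c,r,w=blob("side",(S>110)&(V>100)&(H>12)&(H<30),.049,(325,225,358,246));print('cap in side, z=.049',c)
f=np.load('top0.npz');im=f['im'];H,S,V=cv2.split(cv2.cvtColor(im,cv2.COLOR_RGB2HSV))
c,r,w=blob("top",(S>130),.055,(262,207,290,232));print('cap in top z=.055',c,r)
print(manip.state()['tool_pos'])
E
```

```text
time: 13.8
tool_pos: [0.4258, 0.2881, 0.0318]
tool_rot: [0.0, 1.0, -0.0, 0.0]
contact_force: [-2.5, -2.2, 6.1]
gripper_width: 0.175
grasp_force: 59.2
time: 14.3
tool_pos: [0.4255, 0.288, 0.0308]
tool_rot: [0.0, 1.0, -0.0, -0.0]
contact_force: [0.5, -0.3, 0.0]
gripper_width: 0.992
grasp_force: 0.0
time: 14.8
tool_pos: [0.4344, 0.2613, 0.1384]
tool_rot: [-0.003, 1.0, 0.002, 0.006]
contact_force: [1.6, -0.4, 1.2]
gripper_width: 1.002
grasp_force: 0.0
time: 15.3
tool_pos: [0.4556, 0.1069, 0.131]
tool_rot: [-0.0, 1.0, -0.0, 0.0]
contact_force: [-0.1, 0.1, -0.4]
gripper_width: 1.001
grasp_force: 0.0
time: 15.7
tool_pos: [0.4562, 0.1086, 0.0923]
tool_rot: [-0.0, 0.999, -0.034, 0.001]
contact_force: [0.1, 0.3, 0.9]
gripper_width: 1.0
grasp_force: 0.0
cap in side, z=.049 [456.2 107.4]
cap in top z=.055 [455.8 106.3] [array([456.7, 105.6]), array([22.3, 22.2]), np.float64(1.3)]
[0.45624658 0.10858453 0.09229822]
```

```bash
python3 -m crank '[{"x":0,"y":0.1,"z":3,"turn":0},{"x":0,"y":0,"z":3,"turn":0},{"x":0,"y":0,"z":2,"turn":0},{"x":0,"y":0,"z":1,"turn":0},{"x":0,"y":0,"z":0,"turn":0}]'
python3 -m crank '[{"x":0,"y":0,"z":1,"turn":0},{"x":0,"y":0,"z":0.8,"turn":0},{"x":0,"y":0,"z":0.6,"turn":0},{"x":0,"y":0,"z":0,"turn":0},{"x":0,"y":0,"z":0,"turn":0}]'
python3 -m crank '[{"x":0,"y":0,"z":0,"turn":0},{"x":0,"y":0,"z":0,"turn":0}]'
python3 - <<'E'
from h import *
im,d=manip.grab_frame("side");cv2.imwrite('pics/s8.png',cv2.resize(im[170:290,270:430],(800,600))[:,:,::-1]);print(manip.state()['tool_pos'])
E
```

```text
time: 16.2
tool_pos: [0.4551, 0.1075, 0.0007]
tool_rot: [0.0, 0.999, -0.034, -0.001]
contact_force: [-0.5, 0.1, 1.1]
gripper_width: 1.001
grasp_force: 0.0
time: 16.7
tool_pos: [0.4555, 0.107, -0.0231]
tool_rot: [0.0, 0.999, -0.035, -0.0]
contact_force: [-0.9, 0.0, -1.0]
gripper_width: 0.999
grasp_force: 0.0
time: 16.9
tool_pos: [0.4558, 0.1071, -0.0227]
tool_rot: [-0.0, 0.999, -0.035, 0.0]
contact_force: [0.4, -0.5, 0.2]
gripper_width: 1.002
grasp_force: 0.0
[ 0.45581066  0.10706169 -0.02271848]
```

View pics/s8.png

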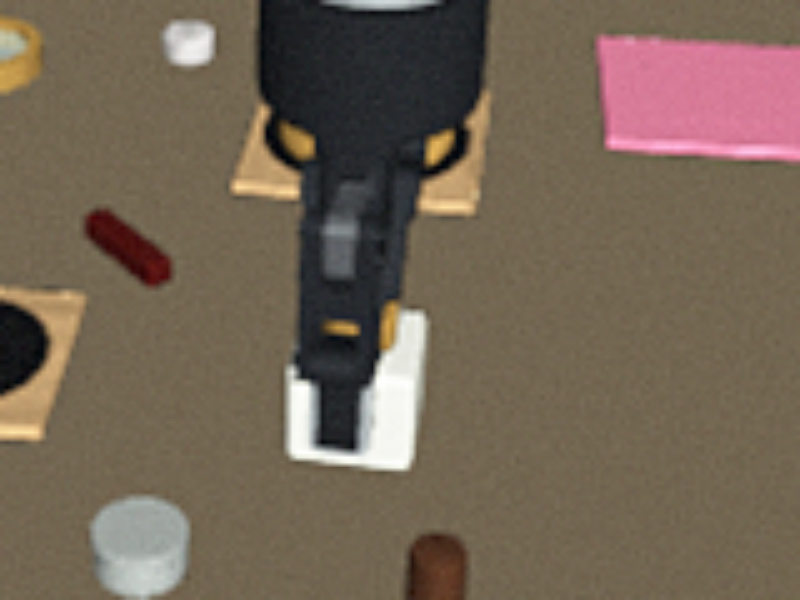

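```bash
python3 -m crank '[{"x":0,"y":0,"z":0,"turn":0},{"x":0,"y":0,"z":0,"turn":0},{"x":0,"y":0,"z":0,"turn":0},{"x":0,"y":0,"z":0,"turn":0},{"x":0,"y":0,"z":0,"turn":0}]' 0
python3 -m crank '[{"x":0,"y":0,"z":0,"turn":0},{"x":0,"y":0,"z":0,"turn":0},{"x":0,"y":0,"z":-1,"turn":0},{"x":0,"y":0,"z":-2,"turn":0},{"x":0,"y":0,"z":-3,"turn":0}]'
python3 -m crank '[{"x":0,"y":0,"z":-3,"turn":0},{"x":0,"y":0,"z":-3,"turn":0},{"x":0,"y":0,"z":-3,"turn":0},{"x":0,"y":0,"z":-3,"turn":-0.07},{"x":0,"y":0,"z":0,"turn":0}]'
```

```text
time: 17.45
tool_pos: [0.4559, 0.1071, -0.0227]
tool_rot: [-0.0, 0.999, -0.035, 0.0]
contact_force: [0.0, -0.7, 1.1]
gripper_width: 0.529
grasp_force: 63.5
time: 17.95
tool_pos: [0.4524, 0.1069, 0.0351]
tool_rot: [0.0, 0.999, -0.035, -0.003]
contact_force: [0.2, 0.2, -1.9]
gripper_width: 0.528
grasp_force: 62.9
time: 18.45
tool_pos: [0.458, 0.1073, 0.1618]
tool_rot: [-0.0, 1.0, 0.0, 0.004]
contact_force: [0.4, -0.8, -2.0]
gripper_width: 0.524
grasp_force: 63.1
```

```bash
python3 -m crank '[{"x":1.8,"y":3.2,"z":0,"turn":0},{"x":1.8,"y":3.2,"z":0,"turn":0},{"x":1.8,"y":3.2,"z":0,"turn":0},{"x":1.8,"y":3.2,"z":0,"turn":0},{"x":1.8,"y":3.2,"z":0,"turn":0}]'
python3 -m crank '[{"x":1.8,"y":3.2,"z":0,"turn":0},{"x":1.8,"y":3.2,"z":0,"turn":0},{"x":1.8,"y":3.2,"z":0,"turn":0},{"x":0.3,"y":3.2,"z":0,"turn":0},{"x":0,"y":3.2,"z":0,"turn":0}]'
python3 -m crank '[{"x":0,"y":3.2,"z":0,"turn":0},{"x":0,"y":3.2,"z":0,"turn":0},{"x":0,"y":3.2,"z":3,"turn":0},{"x":0,"y":0.5,"z":4,"turn":0},{"x":0,"y":0,"z":4,"turn":0}]'
python3 -m crank '[{"x":0,"y":0,"z":3,"turn":0},{"x":0,"y":0,"z":0,"turn":0},{"x":0,"y":0,"z":0,"turn":0},{"x":0,"y":0,"z":0,"turn":0},{"x":0,"y":0,"z":0,"turn":0}]'
python3 - <<'E'
from h import *
im,d=manip.grab_frame("side");cv2.imwrite('pics/s9.png',cv2.resize(im[100:190,240:360],(800,600))[:,:,::-1]);s=manip.state();print(s['tool_pos'],s['tool_rot'])
E
```

```text
time: 18.95
tool_pos: [0.5444, -0.0539, 0.1544]
tool_rot: [-0.001, 1.0, -0.001, -0.002]
contact_force: [0.6, -0.5, -2.1]
gripper_width: 0.529
grasp_force: 63.0
time: 19.45
tool_pos: [0.6014, -0.2136, 0.1539]
tool_rot: [-0.001, 1.0, -0.001, -0.002]
contact_force: [0.3, 0.7, -2.3]
gripper_width: 0.528
grasp_force: 63.0
time: 19.95
tool_pos: [0.601, -0.315, 0.0438]
tool_rot: [-0.0, 1.0, -0.002, -0.001]
contact_force: [0.9, 0.5, -3.4]
gripper_width: 0.528
grasp_force: 63.0
time: 20.45
tool_pos: [0.6041, -0.3149, 0.0199]
tool_rot: [0.001, 1.0, -0.0, 0.002]
contact_force: [0.4, -0.3, -2.9]
gripper_width: 0.529
grasp_force: 63.0
[ 0.60397247 -0.31487555  0.01971504] [ 1.20066659e-03  9.99997632e-01 -8.07830202e-05  1.81307386e-03]
```

View pics/s9.png

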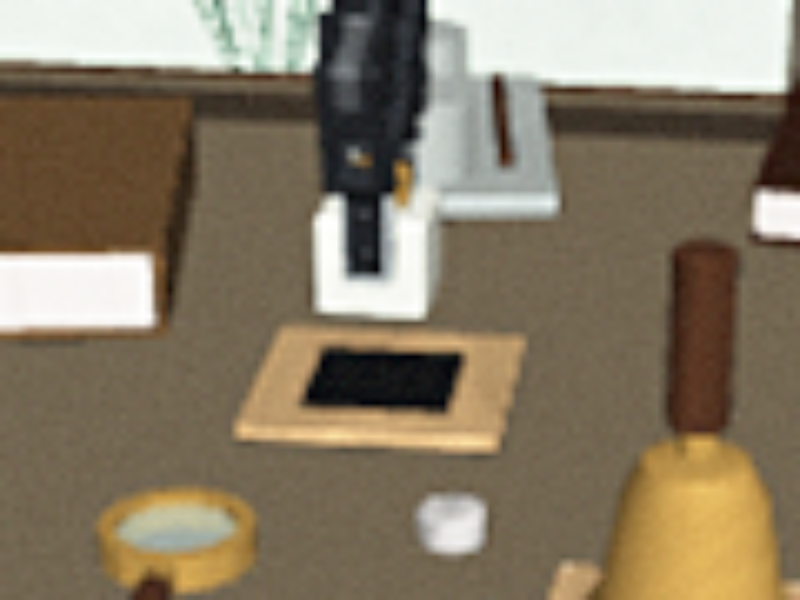

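The inkwell hangs over its board, upright and parallel to it: inkwell at (375,255), felt at (383,380).

```bash
python3 -m crank '[{"x":-0.1,"y":0,"z":1.2,"turn":0},{"x":0,"y":0,"z":1.2,"turn":0},{"x":0,"y":0,"z":0.8,"turn":0},{"x":0,"y":0,"z":0,"turn":0},{"x":0,"y":0,"z":0,"turn":0}]'
python3 -m crank '[{"x":0,"y":0,"z":0.2,"turn":0},{"x":0,"y":0,"z":0,"turn":0},{"x":0,"y":0,"z":0,"turn":0}]'
python3 -m crank '[{"x":0,"y":0,"z":0.1,"turn":0},{"x":0,"y":0,"z":0,"turn":0},{"x":0,"y":0,"z":0,"turn":0}]'
python3 -m crank '[{"x":0,"y":0,"z":0.1,"turn":0},{"x":0,"y":0,"z":0,"turn":0},{"x":0,"y":0,"z":0,"turn":0}]'
```

```text
time: 21.0
tool_pos: [0.6009, -0.3137, -0.0162]
tool_rot: [-0.0, 1.0, -0.0, -0.001]
contact_force: [-0.1, -0.4, -2.3]
gripper_width: 0.528
grasp_force: 63.4
time: 21.3
tool_pos: [0.6014, -0.314, -0.0168]
tool_rot: [-0.0, 1.0, -0.0, -0.0]
contact_force: [-1.7, 1.0, 1.9]
gripper_width: 0.528
grasp_force: 63.8
time: 21.6
tool_pos: [0.6015, -0.314, -0.0168]
tool_rot: [-0.0, 1.0, -0.0, -0.0]
contact_force: [-3.9, 1.9, 7.1]
gripper_width: 0.527
grasp_force: 64.4
time: 21.9
tool_pos: [0.6017, -0.3141, -0.0168]
tool_rot: [-0.0, 1.0, -0.0, -0.0]
contact_force: [-5.1, 3.2, 10.3]
gripper_width: 0.532
grasp_force: 64.9
```

```bash
python3 -m crank '[{"x":0,"y":0,"z":-0.2,"turn":0},{"x":0,"y":0,"z":0,"turn":0}]'
python3 -m crank '[{"x":0,"y":0,"z":0,"turn":0},{"x":0,"y":0,"z":0,"turn":0},{"x":0,"y":0,"z":0,"turn":0},{"x":0,"y":0,"z":0,"turn":0},{"x":0,"y":0,"z":0,"turn":0}]' 100
python3 -m crank '[{"x":0,"y":0,"z":-2,"turn":0},{"x":0,"y":0,"z":-3,"turn":0},{"x":0,"y":0,"z":-4,"turn":0},{"x":0,"y":0,"z":-3,"turn":0},{"x":0.6,"y":-2.3,"z":0,"turn":0}]'
python3 -m crank '[{"x":0.6,"y":-2.3,"z":0,"turn":0},{"x":0.6,"y":-2.3,"z":0,"turn":0},{"x":0.6,"y":-2.4,"z":0,"turn":0},{"x":0.6,"y":-2.4,"z":0,"turn":0},{"x":0.6,"y":-2.4,"z":0,"turn":0}]'
python3 -m crank '[{"x":0.6,"y":-2.4,"z":0,"turn":0},{"x":0.6,"y":-2.4,"z":0,"turn":0},{"x":0.6,"y":-2.3,"z":0,"turn":0},{"x":0,"y":0,"z":0,"turn":-0.145},{"x":0,"y":0,"z":0,"turn":-0.145}]'
python3 -m crank '[{"x":0,"y":0,"z":0,"turn":-0.145},{"x":0,"y":0,"z":0,"turn":-0.145},{"x":0,"y":0,"z":0,"turn":-0.145},{"x":0,"y":0,"z":0,"turn":-0.145},{"x":0,"y":0,"z":0,"turn":-0.145}]'
python3 -m crank '[{"x":0,"y":0,"z":0,"turn":-0.145},{"x":0,"y":0,"z":0,"turn":-0.145},{"x":0,"y":0,"z":0,"turn":-0.145},{"x":0,"y":0,"z":0,"turn":-0.145},{"x":0,"y":0,"z":0,"turn":0}]'
python3 -m crank '[{"x":0,"y":0,"z":0,"turn":0},{"x":0,"y":0,"z":0,"turn":0},{"x":0,"y":0,"z":0,"turn":0}]'
python3 - <<'E'
from h import *
im,d=manip.grab_frame("side");np.savez('side1.npz',im=im,d=d);s=manip.state();print(s['tool_pos'],s['tool_rot'])
cv2.imwrite('pics/s10.png',im[:,:,::-1])
H,S,V=cv2.split(cv2.cvtColor(im,cv2.COLOR_RGB2HSV))
f=np.load('side0.npz')['im'];H,S,V=cv2.split(cv2.cvtColor(f,cv2.COLOR_RGB2HSV))
h=blob("side",(S>100)&(V<110)&(H<14),.01,(250,185,275,206));print('handle side',h[0],h[2].min(0),h[2].max(0))
E
```

```text
time: 22.1
tool_pos: [0.6018, -0.3142, -0.0168]
tool_rot: [0.0, 1.0, -0.0, 0.001]
contact_force: [-0.4, 0.0, 1.4]
gripper_width: 0.524
grasp_force: 64.0
time: 22.6
tool_pos: [0.6014, -0.314, -0.0172]
tool_rot: [-0.0, 1.0, -0.0, -0.0]
contact_force: [-0.0, 0.7, 0.5]
gripper_width: 0.996
grasp_force: 0.0
time: 23.1
tool_pos: [0.6105, -0.2951, 0.1103]
tool_rot: [0.004, 1.0, -0.002, 0.005]
contact_force: [1.2, 0.6, -0.4]
gripper_width: 0.999
grasp_force: 0.0
time: 23.6
tool_pos: [0.6375, -0.172, 0.1029]
tool_rot: [0.0, 1.0, -0.0, 0.0]
contact_force: [0.1, -0.5, -0.1]
gripper_width: 0.997
grasp_force: 0.0
time: 24.1
tool_pos: [0.6556, -0.101, 0.1028]
tool_rot: [0.0, 0.989, 0.148, -0.0]
contact_force: [-0.6, -0.3, 0.4]
gripper_width: 0.998
grasp_force: 0.0
time: 24.6
tool_pos: [0.6554, -0.1019, 0.1028]
tool_rot: [0.0, 0.873, 0.489, 0.0]
contact_force: [-0.1, 0.3, -0.3]
gripper_width: 0.999
grasp_force: 0.0
time: 25.1
tool_pos: [0.6554, -0.102, 0.1029]
tool_rot: [-0.0, 0.699, 0.715, -0.0]
contact_force: [-1.4, -0.2, 0.3]
gripper_width: 0.998
grasp_force: 0.0
time: 25.4
tool_pos: [0.6554, -0.102, 0.1029]
tool_rot: [-0.0, 0.699, 0.715, -0.0]
contact_force: [0.6, -0.0, 0.0]
gripper_width: 0.999
grasp_force: 0.0
[ 0.65541844 -0.10201553  0.10292259] [ 2.66206225e-05  6.98921684e-01  7.15198210e-01 -1.10501736e-05]
handle side [653.6 -78.2] [ 646.063  -117.4627] [660.4182   -42.823902]
```

View pics/s10.png

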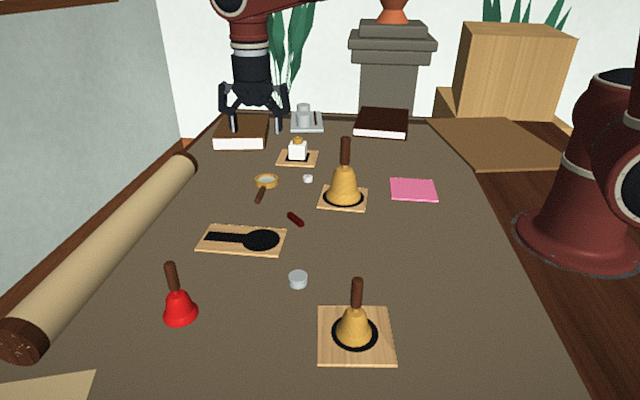

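The large bell (343,190), small bell (355,325) and inkwell (298,153) all stand inside their silhouettes. The open gripper is above the magnifier handle, so I'll go down.

```bash
python3 -m crank '[{"x":0,"y":0,"z":3.5,"turn":0},{"x":0,"y":0,"z":3.5,"turn":0},{"x":0,"y":0,"z":2.5,"turn":0},{"x":0,"y":0,"z":1.5,"turn":0},{"x":0,"y":0,"z":0,"turn":0}]'
python3 -m crank '[{"x":0,"y":0,"z":1.2,"turn":0},{"x":0,"y":0,"z":0.8,"turn":0},{"x":0,"y":0,"z":0.2,"turn":0},{"x":0,"y":0,"z":0,"turn":0},{"x":0,"y":0,"z":0,"turn":0}]'
python3 -m crank '[{"x":0,"y":0,"z":0,"turn":0},{"x":0,"y":0,"z":0,"turn":0}]'
python3 - <<'E'
from h import *
im,d=manip.grab_frame("side");s=manip.state();print(s['tool_pos'],s['tool_rot'])
cv2.imwrite('pics/s11.png',cv2.resize(im[130:220,210:330],(800,600))[:,:,::-1])
E
```

```text
time: 25.95
tool_pos: [0.6533, -0.1014, -0.01]
tool_rot: [-0.002, 0.699, 0.715, -0.001]
contact_force: [0.2, 0.5, 0.5]
gripper_width: 1.001
grasp_force: 0.0
time: 26.45
tool_pos: [0.6559, -0.1021, -0.0284]
tool_rot: [0.0, 0.699, 0.716, 0.0]
contact_force: [-0.0, -0.2, -0.3]
gripper_width: 1.001
grasp_force: 0.0
time: 26.65
tool_pos: [0.6558, -0.1021, -0.0285]
tool_rot: [0.0, 0.699, 0.716, 0.0]
contact_force: [1.4, -0.2, 0.1]
gripper_width: 1.001
grasp_force: 0.0
[ 0.6557456  -0.1020639  -0.02863008] [3.34771370e-04 6.98572626e-01 7.15539056e-01 1.80751863e-04]
```

View pics/s11.png

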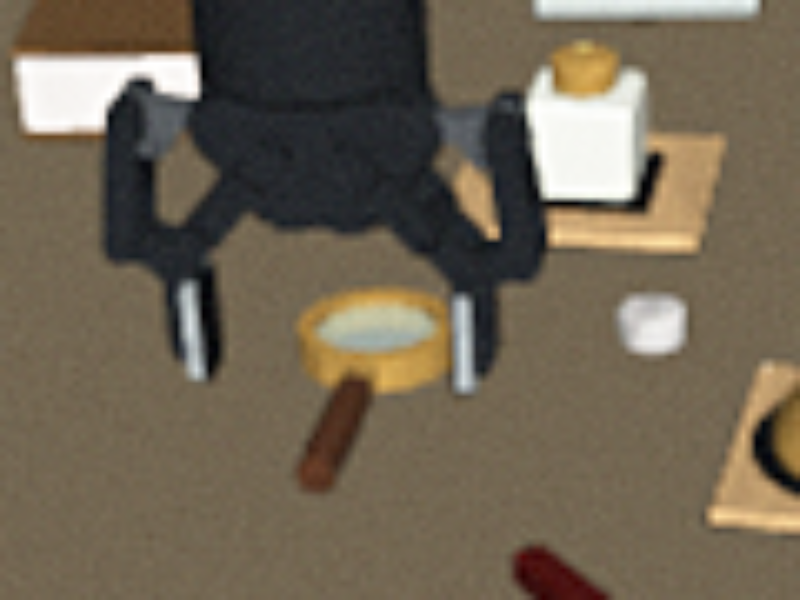

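```bash
python3 -m crank '[{"x":0,"y":0,"z":0.4,"turn":0},{"x":0,"y":0,"z":0,"turn":0},{"x":0,"y":0,"z":0,"turn":0}]'
python3 -m crank '[{"x":0,"y":0,"z":0,"turn":0},{"x":0,"y":0,"z":0,"turn":0}]' 30
python3 -m crank '[{"x":0,"y":0,"z":0,"turn":0},{"x":0,"y":0,"z":0,"turn":0}]' 
python3 -m crank '[{"x":0,"y":0,"z":0,"turn":0},{"x":0,"y":0,"z":0,"turn":0},{"x":0,"y":0,"z":0,"turn":0},{"x":0,"y":0,"z":0,"turn":0}]' 0
python3 -m crank '[{"x":0,"y":0,"z":0,"turn":0},{"x":0,"y":0,"z":0,"turn":0}]'
```

```text
time: 27.0
tool_pos: [0.6551, -0.1019, -0.0335]
tool_rot: [-0.0, 0.699, 0.716, -0.0]
contact_force: [-0.0, 0.2, 0.2]
gripper_width: 1.003
grasp_force: 0.0
time: 27.2
tool_pos: [0.6555, -0.102, -0.0331]
tool_rot: [0.0, 0.699, 0.716, 0.0]
contact_force: [0.4, 0.6, 0.8]
gripper_width: 0.69
grasp_force: 0.0
time: 27.4
tool_pos: [0.6555, -0.102, -0.033]
tool_rot: [0.0, 0.699, 0.716, 0.0]
contact_force: [-0.3, -0.4, 0.6]
gripper_width: 0.331
grasp_force: 0.0
time: 27.8
tool_pos: [0.6556, -0.102, -0.0328]
tool_rot: [0.0, 0.699, 0.716, 0.0]
contact_force: [0.1, -0.1, 1.6]
gripper_width: 0.129
grasp_force: 58.9
time: 28.0
tool_pos: [0.6557, -0.102, -0.0328]
tool_rot: [0.0, 0.699, 0.716, 0.0]
contact_force: [0.2, 0.9, 2.3]
gripper_width: 0.13
grasp_force: 59.0
```

The width of 0.129 suggests the pads hold the handle above its middle. I'll reopen a little, go 4 mm lower and close again.

```bash
python3 -m crank '[{"x":0,"y":0,"z":0,"turn":0},{"x":0,"y":0,"z":0,"turn":0},{"x":0,"y":0,"z":0,"turn":0}]' 30
python3 -m crank '[{"x":0,"y":0,"z":0.2,"turn":0},{"x":0,"y":0,"z":0,"turn":0},{"x":0,"y":0,"z":0.2,"turn":0},{"x":0,"y":0,"z":0,"turn":0},{"x":0,"y":0,"z":0,"turn":0}]'
python3 -m crank '[{"x":0,"y":0,"z":0,"turn":0},{"x":0,"y":0,"z":0,"turn":0},{"x":0,"y":0,"z":0,"turn":0},{"x":0,"y":0,"z":0,"turn":0}]' 0
```

```text
time: 28.3
tool_pos: [0.6551, -0.1019, -0.0335]
tool_rot: [-0.0, 0.699, 0.716, -0.0]
contact_force: [0.7, 0.4, -0.6]
gripper_width: 0.297
grasp_force: 0.0
time: 28.8
tool_pos: [0.6554, -0.102, -0.0372]
tool_rot: [-0.0, 0.699, 0.716, -0.0]
contact_force: [0.2, -0.3, 0.1]
gripper_width: 0.299
grasp_force: 0.0
time: 29.2
tool_pos: [0.6557, -0.102, -0.0368]
tool_rot: [0.0, 0.699, 0.716, 0.0]
contact_force: [0.3, -0.3, 2.2]
gripper_width: 0.133
grasp_force: 58.6
```

```bash
python3 -m crank '[{"x":0,"y":0,"z":0,"turn":0},{"x":0,"y":0,"z":-1.5,"turn":0},{"x":0,"y":0,"z":-2,"turn":0},{"x":0,"y":0,"z":-2,"turn":0},{"x":0,"y":0,"z":0,"turn":0.145}]'
python3 -m crank '[{"x":0,"y":0,"z":0,"turn":0.145},{"x":0,"y":0,"z":0,"turn":0.145},{"x":0,"y":0,"z":0,"turn":0.145},{"x":0,"y":0,"z":0,"turn":0.145},{"x":0,"y":0,"z":0,"turn":0.145}]'
python3 -m crank '[{"x":0,"y":0,"z":0,"turn":0.145},{"x":0,"y":0,"z":0,"turn":0.145},{"x":0,"y":0,"z":0,"turn":0.145},{"x":0,"y":0,"z":0,"turn":0.145},{"x":0,"y":0,"z":0,"turn":0.145}]'
python3 -m crank '[{"x":0.1,"y":-2.3,"z":0,"turn":0},{"x":0.1,"y":-2.3,"z":0,"turn":0},{"x":0.2,"y":-2.3,"z":0,"turn":0},{"x":0.2,"y":-2.3,"z":0,"turn":0},{"x":0.2,"y":-2.3,"z":0,"turn":0}]'
python3 -m crank '[{"x":0.2,"y":-2.3,"z":0,"turn":0},{"x":0.2,"y":-2.3,"z":0,"turn":0},{"x":0.1,"y":-2.3,"z":0,"turn":0},{"x":0,"y":0,"z":0,"turn":0},{"x":0,"y":0,"z":0,"turn":0}]'
python3 -m crank '[{"x":0,"y":0,"z":0,"turn":0},{"x":0,"y":0,"z":0,"turn":0},{"x":0,"y":0,"z":0,"turn":0}]'
python3 - <<'E'
from h import *
im,d=manip.grab_frame("side");s=manip.state();print(s['tool_pos'],s['tool_rot'])
cv2.imwrite('pics/s12.png',cv2.resize(im[160:280,170:330],(800,600))[:,:,::-1])
it,d=manip.grab_frame("top");np.savez('top1.npz',im=it,d=d)
E
```

```text
time: 29.7
tool_pos: [0.658, -0.1027, 0.0224]
tool_rot: [0.003, 0.75, 0.662, 0.002]
contact_force: [0.1, 0.2, -2.1]
gripper_width: 0.136
grasp_force: 58.6
time: 30.2
tool_pos: [0.6551, -0.1019, 0.0182]
tool_rot: [-0.0, 0.936, 0.352, -0.0]
contact_force: [-0.5, 0.4, -2.1]
gripper_width: 0.137
grasp_force: 58.6
time: 30.7
tool_pos: [0.6551, -0.1019, 0.0182]
tool_rot: [-0.0, 1.0, -0.003, -0.0]
contact_force: [0.1, -0.5, -1.1]
gripper_width: 0.133
grasp_force: 58.6
time: 31.2
tool_pos: [0.6632, 0.0139, 0.0183]
tool_rot: [-0.0, 1.0, -0.0, -0.0]
contact_force: [0.4, -0.3, -1.7]
gripper_width: 0.136
grasp_force: 58.7
time: 31.7
tool_pos: [0.6682, 0.0822, 0.0181]
tool_rot: [0.0, 1.0, 0.0, -0.0]
contact_force: [-0.1, -0.3, -2.2]
gripper_width: 0.136
grasp_force: 58.8
time: 32.0
tool_pos: [0.6684, 0.0812, 0.0179]
tool_rot: [0.0, 1.0, -0.001, -0.0]
contact_force: [0.8, 0.8, -2.3]
gripper_width: 0.135
grasp_force: 58.8
[0.66847377 0.08127876 0.01794054] [ 3.80101499e-05  9.99999828e-01 -5.85302370e-04 -1.81546021e-05]
```

View pics/s12.png

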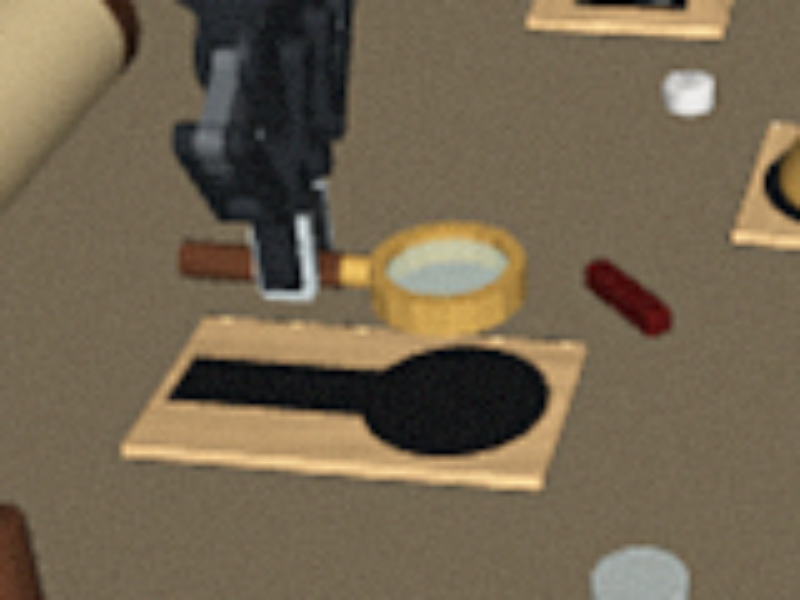

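The magnifier is held level above its board, with the lens at (447,278) and the handle pointing left. I'll measure the lens centre against its target.

```bash
python3 - <<'E'
from h import *
im,_=manip.grab_frame("side")
H,S,V=cv2.split(cv2.cvtColor(im,cv2.COLOR_RGB2HSV))
m=(S>120)&(V>95)&(H>14)&(H<30)
for z in(.060,.064,.068):
    c,r,w=blob("side",m,z,(242,200,278,232));print(z,c,r)
h=blob("side",(S>100)&(V<125)&(H<14),.062,(203,205,222,220));print('end',h[0],h[2].min(0),h[2].max(0))
t=np.load('top1.npz')['im'];H,S,V=cv2.split(cv2.cvtColor(t,cv2.COLOR_RGB2HSV))
m=(S>150)&(V>120)&(H>15);c,r,w=blob("top",m,.065,(265,140,312,200));print('top',c,r)
E
```

```text
0.06 [612.2  83.4] [array([614.3,  81.9]), array([60.2, 80.6]), np.float64(11.9)]
0.064 [610.4  89.5] [array([612.5,  88. ]), array([59.6, 79.8]), np.float64(11.9)]
0.068 [608.6  95.6] [array([610.7,  94.1]), array([58.9, 79. ]), np.float64(11.9)]
end [699.8  84. ] [684.3805    71.615906] [715.6385   95.56168]Traceback (most recent call last):
  File "<stdin>", line 9, in <module>
  File "h.py", line 11, in blob
    c=max(cv2.findContours(m,cv2.RETR_EXTERNAL,cv2.CHAIN_APPROX_NONE)[0],key=cv2.contourArea)
ValueError: max() iterable argument is empty
```

```bash
python3 -m crank '[{"x":0,"y":-0.1,"z":1.5,"turn":0},{"x":0,"y":0,"z":1.5,"turn":0},{"x":0,"y":0,"z":1,"turn":0},{"x":0,"y":0,"z":0.5,"turn":0},{"x":0,"y":0,"z":0,"turn":0}]'
python3 -m crank '[{"x":0,"y":0,"z":0.1,"turn":0},{"x":0,"y":0,"z":0,"turn":0},{"x":0,"y":0,"z":0,"turn":0}]'
python3 -m crank '[{"x":0,"y":0,"z":0.15,"turn":0},{"x":0,"y":0,"z":0,"turn":0},{"x":0,"y":0,"z":0,"turn":0}]'
```

```text
time: 32.65
tool_pos: [0.6671, 0.083, -0.0292]
tool_rot: [0.0, 1.0, -0.0, -0.002]
contact_force: [-0.4, 0.0, -1.9]
gripper_width: 0.136
grasp_force: 58.7
time: 32.95
tool_pos: [0.6691, 0.083, -0.0273]
tool_rot: [-0.0, 1.0, -0.0, 0.001]
contact_force: [-0.2, 1.0, -2.4]
gripper_width: 0.136
grasp_force: 58.7
time: 33.25
tool_pos: [0.6685, 0.083, -0.0295]
tool_rot: [0.0, 1.0, -0.0, 0.0]
contact_force: [-0.5, 0.3, -0.9]
gripper_width: 0.134
grasp_force: 58.7
```

Contact is near, so one last small step, then release, rise and check.

```bash
python3 -m crank '[{"x":0,"y":0,"z":0.05,"turn":0},{"x":0,"y":0,"z":0,"turn":0},{"x":0,"y":0,"z":0,"turn":0}]'
python3 -m crank '[{"x":0,"y":0,"z":0,"turn":0},{"x":0,"y":0,"z":0,"turn":0},{"x":0,"y":0,"z":0,"turn":0},{"x":0,"y":0,"z":0,"turn":0},{"x":0,"y":0,"z":0,"turn":0}]' 100
python3 -m crank '[{"x":0,"y":0,"z":-1,"turn":0},{"x":0,"y":0,"z":-3,"turn":0},{"x":0,"y":0,"z":-4,"turn":0},{"x":0,"y":0,"z":-4,"turn":0},{"x":0,"y":0,"z":-4,"turn":0}]'
python3 -m crank '[{"x":-3,"y":1,"z":-3,"turn":0},{"x":-4,"y":1,"z":0,"turn":0},{"x":-4,"y":1,"z":0,"turn":0},{"x":-4,"y":0,"z":0,"turn":0},{"x":-4,"y":0,"z":0,"turn":0}]'
python3 -m crank '[{"x":0,"y":0,"z":0,"turn":0},{"x":0,"y":0,"z":0,"turn":0},{"x":0,"y":0,"z":0,"turn":0}]'
python3 - <<'E'
from h import *
im,_=manip.grab_frame("top");s,_=manip.grab_frame("side")
o=np.hstack([cv2.resize(im[110:270,170:470],(800,427))]);b=cv2.resize(s[130:390,190:400],(140,173))
cv2.imwrite('pics/f.png',o[:,:,::-1])
H,S,V=cv2.split(cv2.cvtColor(im,cv2.COLOR_RGB2HSV))
E
```

```text
time: 33.55
tool_pos: [0.6684, 0.083, -0.0301]
tool_rot: [0.0, 1.0, -0.0, -0.0]
contact_force: [-0.1, -1.1, -1.5]
gripper_width: 0.135
grasp_force: 58.7
time: 34.05
tool_pos: [0.6686, 0.083, -0.0299]
tool_rot: [-0.0, 1.0, -0.0, 0.0]
contact_force: [-0.7, -0.2, 0.6]
gripper_width: 0.966
grasp_force: 0.0
time: 34.55
tool_pos: [0.6684, 0.083, 0.1323]
tool_rot: [-0.0, 1.0, -0.0, 0.0]
contact_force: [1.0, 0.4, -0.1]
gripper_width: 0.999
grasp_force: 0.0
time: 35.05
tool_pos: [0.477, 0.0528, 0.1607]
tool_rot: [0.0, 1.0, -0.0, 0.001]
contact_force: [0.4, -0.6, 0.9]
gripper_width: 0.999
grasp_force: 0.0
time: 35.35
tool_pos: [0.4797, 0.053, 0.1611]
tool_rot: [0.0, 1.0, -0.0, 0.001]
contact_force: [-0.0, 0.0, 0.3]
gripper_width: 0.999
grasp_force: 0.0
```

View pics/f.png

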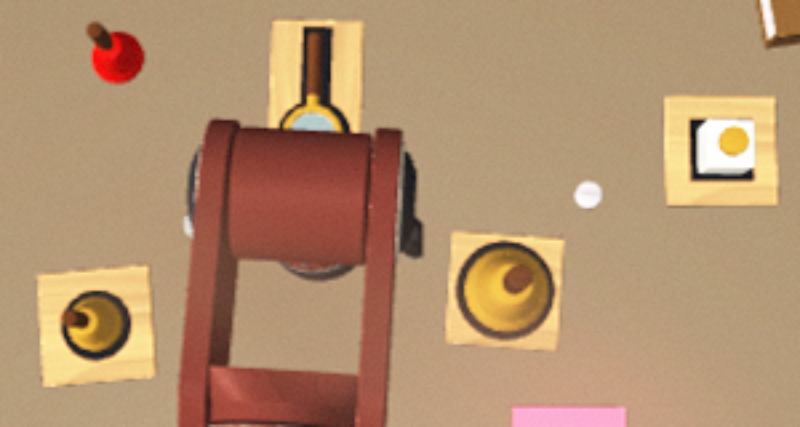

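I've now viewed 17 pictures, over the limit of 14, so I'll do the rest of the checks numerically. In this last view both bells and the magnifier sit inside their felts. The inkwell leans up and right by parallax, so I'll measure its top face at its true height.

```bash
python3 - <<'E'
from h import *
im,d=manip.grab_frame("top");H,S,V=cv2.split(cv2.cvtColor(im,cv2.COLOR_RGB2HSV))
c,r,w=blob("top",(S>130)&(V>110),.062,(432,150,462,182));print('cap',c,r)
c,r,w=blob("top",((V>200)&(S<60))|((S>130)&(V>150)),.048,(430,150,462,180));print('ink top+side',w.min(0),w.max(0))
s,_=manip.grab_frame("side");H,S,V=cv2.split(cv2.cvtColor(s,cv2.COLOR_RGB2HSV))
c,r,w=blob("side",(S>110)&(V>100)&(H>12)&(H<30),.055,(285,130,312,148));print('cap side',c)
f=np.load('top0.npz')['im'];V0=cv2.cvtColor(f,cv2.COLOR_RGB2HSV)[:,:,2]
c,r,w=blob("top",V0<115,.0065,(422,149,458,184));print('felt',w.min(0),w.max(0))
H,S,V=cv2.split(cv2.cvtColor(im,cv2.COLOR_RGB2HSV))
c,r,w=blob("top",(S>130)&(V<150)&(V>50),.014,(278,118,300,150));print('mag handle',w.min(0),w.max(0))
H,S,V=cv2.split(cv2.cvtColor(s,cv2.COLOR_RGB2HSV))
c,r,w=blob("side",(S>120)&(V>95)&(H>14)&(H<30),.013,(240,222,285,256));print('lens side',c,r)
E
```

```text
cap [ 600.6 -311.6] [array([ 600.5, -312.5]), array([22.7, 25. ]), np.float64(0.7)]
ink top+side [ 573.6495  -334.28363] [ 624.82776 -283.18396]
cap side [ 602.5 -313. ]
felt [ 573.141   -344.88538] [ 631.90607 -285.24976]
mag handle [641.0932   76.03342] [712.97095  90.43491]
lens side [613.1  86.2] [array([611.3,  84.6]), array([65.9, 75. ]), np.float64(45.9)]
```

```bash
python3 -c "
from plant import manip
print(manip.job_done())"
```

```text
the job is handed in; nothing more can be done
None
```

I handed the job in at about 36 s: both bells, the inkwell and the magnifier are on their silhouettes, within about 3 mm by the final pictures for the inkwell and magnifier and by eye for the bells, nothing tipped, but I viewed 17 pictures, over the limit of 14.

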